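Swing a walnut panel home on its peg and latch it

TASK

Push the free corner of the dark walnut panel so that it turns on the steel peg in its slot, lying flat on the board, until its long edge sits against the rubber-tipped stop; press it home there with about 10 newtons for a second, never bruising it with more than 20. Then swing the red latch all the way in behind the panel so that it stays clamped, and disturb nothing else.

Things in the scene. Friction and masses are not known exactly. Their poses are not given: they have to be found in the camera images.
- jig: Fixed plywood fixture board, 270 x 280 x 12 mm, top at z 12 mm. Origin: on the peg's axis, at the board's underside. Its x axis points roughly away from the robot, y to the left; it spans x -190 to +80, y -60 to +220 mm. The peg at the origin is an upright steel pin 12 mm in diameter, 30 mm tall above the board.
- panel: Loose dark walnut panel, 80 x 200 x 12 mm, about 0.16 kg, flat on the board. Origin: at its underside, on the peg's axis when seated; it spans x -62 to +18, y -14 to +186 mm. A 14 mm wide slot runs in along y from the end at y -14 (middle x 0, bottom y +6) and holds the peg. It starts turned 0.25 to 0.6 rad, free end towards the robot; home, its axes lie along the board's to about 0.01 rad.
- panel_corner (a point): The panel's free corner, diagonally opposite the slot's corner, at its upper face: (-62, 186, 12) mm in the panel's frame. Push here or up to 40 mm from it, on the long edge at x -62, towards the panel's +x.
- stop: Fixed aluminium block with a black rubber tip (13 mm diameter, axis 20 mm above the table) pointing to the board's -x. Origin: foot of the block's front face, (44, 150, 12) mm in the board's frame; the tip stands out 26 mm, but its screw is set anew each time up to 0.7 mm in or out, unseen in this pose. It gives slightly under load. The panel's edge at x +18 meets it and bruises above 20 N.
- latch (a joint): Angle q of the red latch arm about its upright pivot, rad: it points along (cos q, sin q) in the board's axes. Starts open at 1.2 to 1.6; fully in at 0 to -0.04 (end stop, just past centre), its nose pressing the panel's edge at x -62. Stays where left. Takes a few newtons at the post, up to about 20 N over the last 0.25 rad, where the nose rubs along the edge.
- latch_pivot (a point): The latch's pivot axis at the board's top, (-160, 155, 12) mm in the board's frame. The red arm is 20 mm wide, its top 33 mm above the table; under its end is a round steel nose 18 mm in diameter whose far side is 100 mm from the pivot.
- latch_post (a point): Centre of the top of the black upright post on the latch arm, 80 mm from the pivot, 69 mm above the table; the post is 14 mm in diameter and stands 36 mm above the arm. Push it sideways, or hold it, to swing the latch.
- screwdriver: Bystander: screwdriver, 200 mm, yellow handle, lying right of the board. Leave alone.
- driver: Bystander: green and black cordless screwdriver, 160 mm, lying right of the board. Leave alone.
- spare_panel: Bystander: small oblong walnut switch panel, 50 x 160 x 8 mm, left of the board. Leave alone.
- hinge: Bystander: small steel hinge, 32 x 40 x 5 mm, lying on the board's near right part. Leave alone.
- lock: Bystander: steel lock barrel, 22 mm in diameter, 26 mm tall, standing on the board beyond the panel. Leave alone.
- glue: Bystander: amber bottle, 72 mm in diameter, 170 mm tall, left of the board. Leave alone.
- catch: Bystander: black door catch on a 40 mm block, 34 mm tall, left of the board. Leave alone.

How it is judged:
On the way:
1. the panel, turned home and still on its peg, and against the stop, is pressed by the gripper with 6 to 15 N for half a second, the latch still open (angle between the y axis of panel and the y axis of jig, either way round below 0.035 rad and horizontal distance between panel and jig below 0.005 m and angle between panel's own z axis and vertical below 0.03 rad and contact force between panel and stop above 2.5 N and contact force between the fingers and panel between 6 and 15 N and value of joint latch above 0.5 rad), for 0.5 s.
At the end, for the whole second after the job is handed in: The panel lies flat and at rest on the board, in line with it to 0.035 rad, its slot within 5 mm of the peg, pressed on the stop with more than 1.5 N by the latch's nose, the latch angle below 0.06 rad (angle between the y axis of panel and the y axis of jig, either way round below 0.035 rad and horizontal distance between panel and jig below 0.005 m and angle between panel's own z axis and vertical below 0.03 rad and contact force between panel and stop above 1.5 N and value of joint latch below 0.06 rad and linear speed of panel below 0.01 m/s and contact force between panel and latch above 1 N); the robot touches nothing.
It fails at once if the panel's edge is pressed on the stop with more than 20 N (contact force between panel and stop above 20 N).
It fails at once if the panel comes off its peg (slot more than 12 mm away) (horizontal distance between panel and jig above 0.012 m).
It fails at once if the panel is tipped up (angle between panel's own z axis and vertical above 0.12 rad).
It fails at once if a bystander (screwdriver, cordless driver, spare panel, hinge, lock, glue bottle, catch) is moved by more than 20 mm (distance of any of screwdriver, driver, spare_panel, hinge, lock, glue, catch from where it was at the start of the episode above 0.02 m).
It also fails if it takes over 72 s, if anything falls off the work surface, if the arm or the gripper's body presses on something with over 40 N, if the wrist force passes 120 N, or if a joint passes its speed limit or range.

ROBOT

A 7-joint arm with a two-finger parallel gripper is mounted at the origin on the work surface. World frame = base frame: x ahead of the robot, y to its left, z up, the work surface at z = 0. Lengths are in m, angles in rad, forces in N, time in s.
With the tool pointing down it reaches from about 0.425 to 0.825 m from the base axis. Payload 3.6 kg.
Tool frame: the origin (TCP) lies at the very end of the fingers, on their centre line; the grasp point (between the pads) lies 19 mm behind it; z points along the fingers, y is the direction in which the jaws open and shut (so a half turn about z gives the same grasp; the last joint's range is limited). The gripper opens to 93 mm and grips with 3 to 60 N. Pads are 15 mm wide; open, the fingers measure 128 mm over their backs; the gripper's body (75 mm by 188 mm) begins 65 mm behind the grasp point.
Start: joints at [1.075, 0.615, -0.013, 1.423, 0.008, 1.103, -0.04], TCP at [0.294, -0.58, 0.219] pointing down, gripper open.
Joint ranges: [-3.12, 3.12], [-0.3, 2.06], [-1.34, 1.32], [0.26, 2.42], [-1.36, 4.5], [0.01, 1.98], [-2.84, 2.84]. Speed limits (rad/s): [2.79, 2.79, 3.14, 3.14, 3.14, 3.14, 3.14].

INTERFACE

Orientations are given as a rotation vector (axis times angle).
In Python, from workcell import monitor, optics, finish_job gives the robot as it stands.
- The arm moves only by the tool step_arm, never from a script. Its argument "targets" is a list of rows, each an object of numbers: "x", "y", "z": the shift along the tool's x, y, z in cm; "rx", "ry", "rz": the turn, a rotation vector about the tool's x, y, z in rad; "fingers": the finger opening in cm, from 0 to 9.3. A call has 1 to 12 rows; each row is the pose to reach, as a shift and turn from the pose commanded when the call began, along the tool's axes at that moment; what a row does not reach only later rows make up. A row lasts 1/12 s, in which the tool goes at most 41.7 mm and 7.16 degrees, less where a joint would pass 70% of its speed; a pose out of reach is approached as far as the arm can. A call with a gripper value outside its range is refused whole. The fingers move at their own pace and stop on an object; "newtons" is the grip in N (left out, the last holds). Time passes only in rows, so rows that repeat a pose let the fingers close. It gives the time, the measured TCP pose, the force and the opening at its end, in the units of the state.
- monitor.sense(): the state, without advancing time (a new reading comes with each control period).
- optics.camera(name): name is "side" or "top"; returns a dict with "frame" (400x640x3 uint8, red, green, blue), "camera_matrix" (3x3 intrinsics, pixels), "R" (3x3) and "t" (3): a world point X has camera coordinates R X + t. Camera axes: x right, y down, z forward; pixel columns grow to the right and rows downward; lengths in m; the calibration is good to about 2 mm. A picture is of the moment at which its call begins. There is no depth.
- finish_job(): hands the job in, once; it reports no verdict.
Trained networks look in a picture, given as the dict that the camera call returned (one of the last four; its "shot" number tells which), for a name from the list of things; names that differ only in an ending like _2 or _b are one class to them, and where a whole thing is asked for, a point or a joint stands for the part that bears it (a point fixed in the world has none). Each returns a list of dicts, best first, with "confidence" (0 to 1); they miss things now and then, are a little off and sometimes report something else, mostly with a low value. They report only what shows in the picture. A call takes as long as a camera call.
- optics.silhouettes(target, picture): "mask" (400x640 bool, what is visible of it) and "box" ([left, top, width, height] in pixels, round what is visible of it).
- optics.mark_of(target, picture): "xy" ([column, row] in pixels: a listed point, or the origin of a listed thing).
The state is a dict: "time": time; "joint_pos": joint angles; "joint_vel": joint speeds; "joint_efforts": joint torques, N m; "ee_pos": TCP position; "ee_rot": TCP orientation; "ft_force": force on the tool from outside, world axes, zero at the start; "torque": the same for the moment, N m; "width": opening from 0.0 (shut) to 1.0 (fully open).
Only numpy, scipy, OpenCV 4.12 (cv2) and the standard library are available. Lean on these libraries where they do the work, as an engineer would, in place of code of your own. Each camera call takes 0.05 s, during which the arm holds its last target.

## Working session

There is one attempt and no reset: what is moved stays moved. The work goes in short steps, Python scripts to look and compute and a tool call to move; the robot and the scene stay as the last step left them, time stands still between calls to the robot, and variables do not carry over. Pictures are saved under pics/ and viewed, and the job is handed in when it is done.

Besides the shell and the picture viewer there is one more tool, called after ">>>" as name(argument=value, ...) on one line, values as JSON. step_arm: Moves the arm, as the interface text tells. Its arguments: {"type":"object","properties":{"targets":{"type":"array"},"newtons":{"type":"number"}},"required":["targets"]}

```bash
ls; mkdir -p pics
cat > h.py <<'E'
import numpy as np, cv2
from workcell import monitor, optics
def save(p,name):
    cv2.imwrite('pics/'+name, cv2.cvtColor(p['frame'],cv2.COLOR_RGB2BGR))
def ray(p,uv):
    K=np.array(p['camera_matrix']);R=np.array(p['R']);t=np.array(p['t'])
    d=R.T@np.linalg.solve(K,[uv[0],uv[1],1]); return -R.T@t,d
def atz(p,uv,z):
    o,d=ray(p,uv); return o+d*(z-o[2])/d[2]
def proj(p,X):
    K=np.array(p['camera_matrix']);c=np.array(p['R'])@np.array(X)+np.array(p['t']);u=K@c;return u[:2]/u[2]
E
python3 - <<'E'
from h import *
np.set_printoptions(precision=4,suppress=True)
s=monitor.sense(); print(s)
for n in ['top','side']:
    p=optics.camera(n); save(p,n+'0.png'); o,_=ray(p,(0,0)); print(n,'cam at',o, np.array(p['R']))
    for k,z in [('jig',0),('panel',.012),('panel_corner',.024),('stop',.012),('latch_pivot',.012),('latch_post',.069),('hinge',.012),('lock',.012)]:
        r=optics.mark_of(k,p)
        for q in r[:2]: print(k,q['xy'],round(q['confidence'],2),atz(p,q['xy'],z))
E
```

```text
pics
{'time': 0.0, 'joint_pos': array([ 1.0745,  0.6159, -0.0126,  1.4249,  0.0081,  1.1034, -0.0404]), 'joint_vel': array([ 0.0008,  0.0018, -0.0003,  0.0017,  0.0005, -0.0004,  0.0011]), 'joint_efforts': array([ -0.0004, -45.8937,   0.2093, -16.5745,  -0.061 ,   0.0204,
         0.0002]), 'ee_pos': array([ 0.2939, -0.5789,  0.2175]), 'ee_rot': array([-3.0529, -0.7308,  0.001 ]), 'ft_force': array([-0.6317,  0.7155,  0.0851]), 'torque': array([ 0.0235, -0.042 , -0.0151]), 'width': 0.9996830609657233}
top cam at [0.3516 0.0451 1.2456] [[ 0.0183 -0.9998  0.0073]
 [-0.9809 -0.0194 -0.1935]
 [ 0.1936 -0.0036 -0.9811]]
jig [361.1, 172.2] 0.59 [ 0.6921 -0.104   0.    ]
panel [365.4, 168.7] 0.95 [ 0.7002 -0.1157  0.012 ]
panel_corner [324.5, 222.6] 0.86 [0.53   0.0072 0.024 ]
stop [313.7, 156.4] 0.58 [0.736  0.0427 0.012 ]
latch_pivot [317.0, 226.3] 0.83 [0.5202 0.029  0.012 ]
latch_post [288.2, 214.8] 0.75 [0.5438 0.1122 0.069 ]
lock [162.4, 186.7] 0.73 [0.6315 0.497  0.012 ]
lock [336.6, 154.9] 0.54 [ 0.7423 -0.0275  0.012 ]
side cam at [0.4413 0.8495 0.6849] [[-0.9837 -0.1794  0.0081]
 [-0.1135  0.586  -0.8023]
 [ 0.1392 -0.7902 -0.5969]]
jig [295.0, 185.4] 0.82 [ 0.6855 -0.0999  0.    ]
panel [291.4, 181.1] 0.71 [ 0.6978 -0.1042  0.012 ]
panel_corner [332.1, 207.8] 0.74 [0.5485 0.0211 0.024 ]
stop [241.0, 317.0] 0.68 [0.682  0.4058 0.012 ]
stop [266.6, 207.7] 0.61 [0.7357 0.0414 0.012 ]
latch_pivot [338.4, 216.6] 0.93 [0.5271 0.0419 0.012 ]
latch_pivot [291.8, 179.5] 0.54 [ 0.6987 -0.1133  0.012 ]
latch_post [325.6, 218.0] 0.52 [0.5511 0.1221 0.069 ]
hinge [345.5, 178.6] 0.66 [ 0.531  -0.1512  0.012 ]
lock [291.9, 179.7] 0.51 [ 0.6981 -0.1122  0.012 ]
lock [268.3, 193.4] 0.39 [ 0.7508 -0.0267  0.012 ]
```

Run:
```python
import cv2
a=cv2.imread('pics/top0.png')[130:290,220:440]; cv2.imwrite('pics/top0c.png',cv2.resize(a,None,fx=3.6,fy=3.6,interpolation=cv2.INTER_CUBIC))
a=cv2.imread('pics/side0.png')[130:290,220:440]; cv2.imwrite('pics/side0c.png',cv2.resize(a,None,fx=3.6,fy=3.6,interpolation=cv2.INTER_CUBIC))
```

```text
(no output)
```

View pics/top0.png

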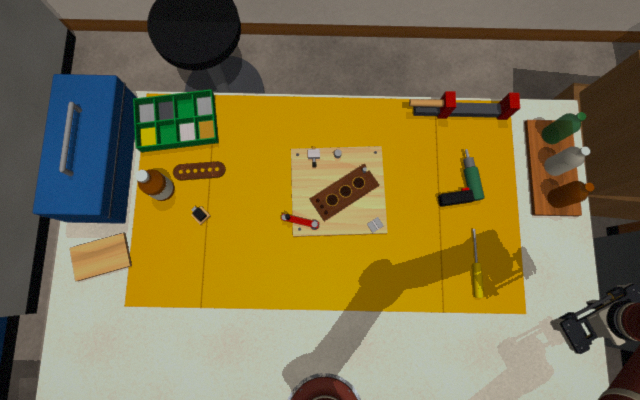

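View pics/top0c.png

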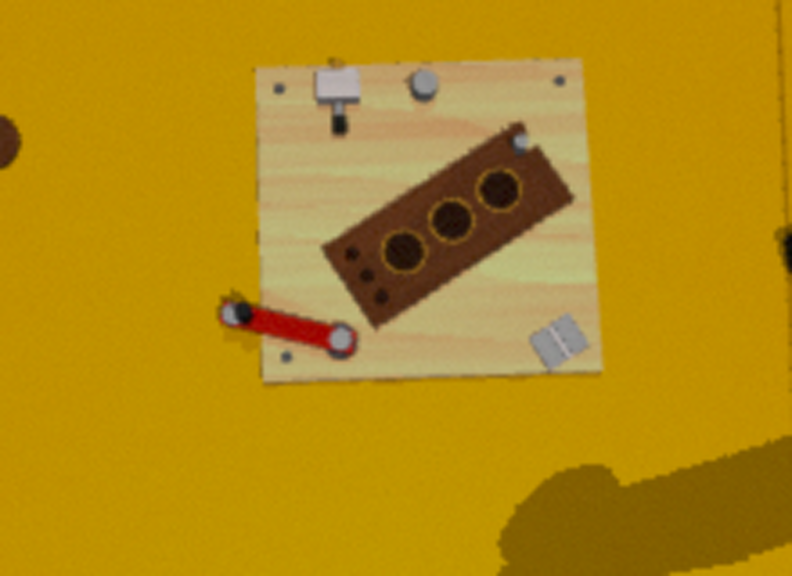

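View pics/side0c.png

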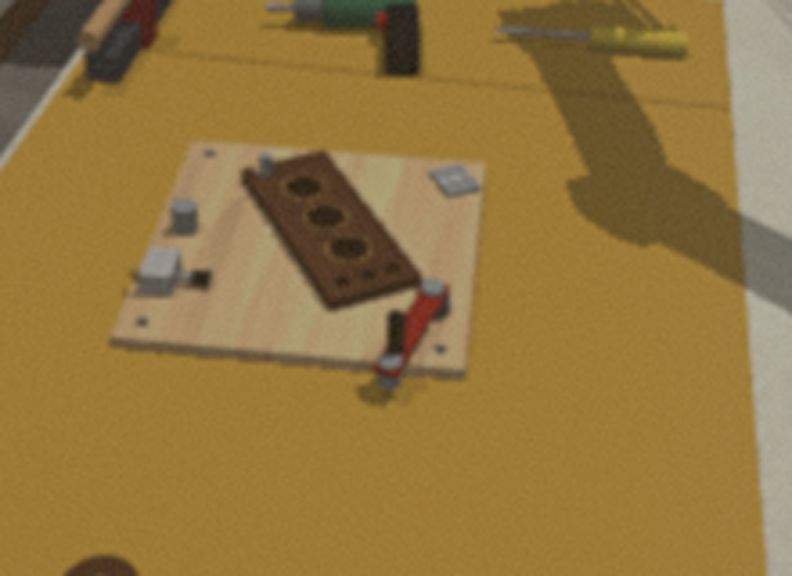

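The top picture shows the board, its peg at full-frame (365,169), the panel's free corner at (325,221), the latch pivot at (314,224) and the post near (287,216). Next I'll fit the board, panel and latch poses from both views.

```bash
cat > fit.py <<'E'
from h import *
from scipy.optimize import least_squares
import sys
def quad(m):
    m=m.astype(np.uint8); n,l,st,_=cv2.connectedComponentsWithStats(m); k=1+np.argmax(st[1:,4]); m=(l==k).astype(np.uint8)
    c=max(cv2.findContours(m,cv2.RETR_EXTERNAL,cv2.CHAIN_APPROX_NONE)[0],key=cv2.contourArea)
    h=cv2.convexHull(c); return cv2.contourArea(h),h
def edgepts(h): # dense points
    return h[:,0,:].astype(float)
def fitrect(pics,masks,corners,z,x0):
    # maximise IoU-like: soft compare using signed distance of mask contour to rect polygon
    data=[]
    for p,m in zip(pics,masks):
        m=m.astype(np.uint8); n,l,st,_=cv2.connectedComponentsWithStats(m); k=1+np.argmax(st[1:,4])
        c=max(cv2.findContours((l==k).astype(np.uint8),cv2.RETR_EXTERNAL,cv2.CHAIN_APPROX_NONE)[0],key=cv2.contourArea)[:,0,:].astype(float)
        data.append((p,c))
    def poly(v,p):
        c,s=np.cos(v[2]),np.sin(v[2])
        return np.array([proj(p,[v[0]+c*a-s*b,v[1]+s*a+c*b,z]) for a,b in corners])
    def res(v):
        r=[]
        for p,c in data:
            P=poly(v,p)
            # unsigned min distance to segments; pixel contour sits .5px inside
            Q=np.roll(P,-1,0); D=Q-P; 
            t=np.clip(((c[:,None]-P)*D).sum(-1)/(D**2).sum(-1),0,1)
            d=np.linalg.norm(c[:,None]-(P+t[...,None]*D),axis=-1).min(1)
            ins=np.array([cv2.pointPolygonTest(P.astype(np.float32),tuple(map(float,q)),False) for q in c])
            r.append(d*np.sign(ins+.1)-.5)
        return np.concatenate(r)
    s=least_squares(res,x0,loss='soft_l1',f_scale=.5,diff_step=1e-4)
    return s.x,[poly(s.x,p) for p in pics],np.median(np.abs(res(s.x)))
BC=[(.08,.22),(.08,-.06),(-.19,-.06),(-.19,.22)]
PC=[(.018,.186),(.018,-.014),(-.062,-.014),(-.062,.186)]
E
cat > look1.py <<'E'
from fit import *
np.set_printoptions(precision=4,suppress=True)
P=[optics.camera('top'),optics.camera('side')]
masks={k:[] for k in('jig','panel')}
for i,p in enumerate(P):
    for k in masks:
        r=optics.silhouettes(k,p); print(i,k,[(round(q['confidence'],2),q['box']) for q in r[:3]])
        masks[k].append(r[0]['mask'])
    for k in('latch','stop','peg') [:2]:
        r=optics.silhouettes(k,p); print(i,k,[(round(q['confidence'],2),q['box']) for q in r[:3]])
# jig mask may have holes -> hull of mask | panel
for sel in ([0],[1],[0,1]):
    pp=[P[i] for i in sel]
    hm=[]
    for i in sel:
        m=np.zeros((400,640),np.uint8); c=np.vstack([x for x in cv2.findContours(masks['jig'][i].astype(np.uint8),0,1)[0] if cv2.contourArea(x)>50]); cv2.fillPoly(m,[cv2.convexHull(c)],1); hm.append(m)
    v,pl,e=fitrect(pp,hm,BC,.012,[.695,-.11,.0]); print('jig',sel,v,e)
    if sel==[0,1]: J=pl
    v,pl,e=fitrect(pp,[masks['panel'][i] for i in sel],PC,.024,[.697,-.11,.5]); print('panel',sel,v,e)
    if sel==[0,1]: N=pl
for i,p in enumerate(P):
    f=cv2.cvtColor(p['frame'],cv2.COLOR_RGB2BGR)[130:290,220:440]; f=cv2.resize(f,None,fx=3.6,fy=3.6,interpolation=cv2.INTER_CUBIC)
    for Q in (J[i],N[i]): cv2.polylines(f,[((Q+.5-[220,130])*3.6).astype(np.int32)],True,(255,0,255),1)
    cv2.imwrite(f'pics/fit{i}.png',f)
E
python3 look1.py
```

```text
0 jig [(0.9, [280.4, 149.1, 107.6, 86.5])]
0 panel [(0.74, [310.8, 165.0, 67.5, 56.9]), (0.54, [437.5, 151.5, 45.0, 55.8]), (0.23, [281.3, 213.9, 37.2, 17.2])]
0 latch [(0.7, [282.0, 215.2, 33.3, 8.6])]
0 stop [(0.54, [308.9, 145.4, 9.5, 22.3])]
1 jig [(0.79, [253.0, 170.6, 102.0, 62.8])]
1 panel [(0.69, [286.3, 170.7, 51.6, 47.0])]
1 latch [(0.61, [326.9, 208.1, 21.1, 30.8])]
1 stop [(0.6, [254.8, 199.6, 26.8, 13.7])]
jig [0] [ 0.69   -0.1084  0.0398] 1.2398967743021974
panel [0] [ 0.6911 -0.1101  0.5944] 0.39165919945116356
jig [1] [ 0.6918 -0.0929  0.0448] 1.1120063139262681
panel [1] [ 0.6894 -0.0955  0.6023] 1.0187942374126004
jig [0, 1] [ 0.6912 -0.102   0.0423] 1.608551883533617
panel [0, 1] [ 0.691  -0.1074  0.5972] 0.7204134516125416
```

```bash
cat > look2.py <<'E'
from fit import *
np.set_printoptions(precision=4,suppress=True)
def run(tag,x0j=[.691,-.105,.04],x0p=[.691,-.107,.597]):
    P=[optics.camera('top'),optics.camera('side')]
    jm=[];pm=[]
    for p in P:
        f=p['frame'].astype(int); 
        roi=np.zeros((400,640),bool); roi[135:245,240:395]=True
        m=(f[...,2]>0.42*f[...,0])&(f[...,0]>110)&roi   # board: bluish component
        c=[x for x in cv2.findContours(m.astype(np.uint8),0,1)[0] if cv2.contourArea(x)>300]
        H=np.zeros((400,640),np.uint8); cv2.fillPoly(H,[cv2.convexHull(np.vstack(c))],1); jm.append(H)
        d=(f.sum(2)<270)&(f[...,0]<140)&(f[...,0]>f[...,2])&(H>0)
        d=cv2.morphologyEx(d.astype(np.uint8),cv2.MORPH_CLOSE,np.ones((3,3)))
        pm.append(d)
    out={}
    for sel in ([0],[1],[0,1]):
        pp=[P[i] for i in sel]
        v,J,e=fitrect(pp,[jm[i] for i in sel],BC,.012,x0j); print('jig',sel,v,e)
        w,N,e=fitrect(pp,[pm[i] for i in sel],PC,.024,x0p); print('panel',sel,w,e, 'rel',w[2]-v[2])
        out[tuple(sel)]=(v,w)
    for i,p in enumerate(P):
        f=cv2.cvtColor(p['frame'],cv2.COLOR_RGB2BGR)[130:290,220:440]; f=cv2.resize(f,None,fx=3.6,fy=3.6,interpolation=cv2.INTER_CUBIC)
        for Q in (J[i],N[i]): cv2.polylines(f,[((Q+.5-[220,130])*3.6).astype(np.int32)],True,(255,0,255),1)
        g=np.zeros_like(f); k=cv2.resize((pm[i]*100+jm[i]*80)[130:290,220:440].astype(np.uint8),None,fx=3.6,fy=3.6,interpolation=0)
        cv2.imwrite(f'pics/{tag}{i}.png',f);cv2.imwrite(f'pics/{tag}m{i}.png',k)
    return P,out
if __name__=='__main__': run(sys.argv[1])
E
python3 look2.py b; cd pics; python3 -c "
import cv2,numpy as np
a=[cv2.resize(cv2.imread(n),(400,290)) for n in('b0.png','b1.png','bm0.png','bm1.png')]
cv2.imwrite('bb.png',np.vstack([np.hstack(a[:2]),np.hstack(a[2:])]))"
```

```text
jig [0] [ 0.6917 -0.1088  0.0523] 0.31310142154998055
panel [0] [ 0.6911 -0.1084  0.5999] 0.2189328951192179 rel 0.5475245506005197
jig [1] [ 0.6887 -0.0996  0.0307] 1.1613627198039609
panel [1] [ 0.6334 -0.0525  0.1506] 7.618567099121956 rel 0.11994616333467908
jig [0, 1] [ 0.6915 -0.1084  0.0518] 0.6955178322877597
panel [0, 1] [ 0.6469 -0.0638  0.2351] 7.702850412672237 rel 0.1833401551688404
```

View pics/bb.png

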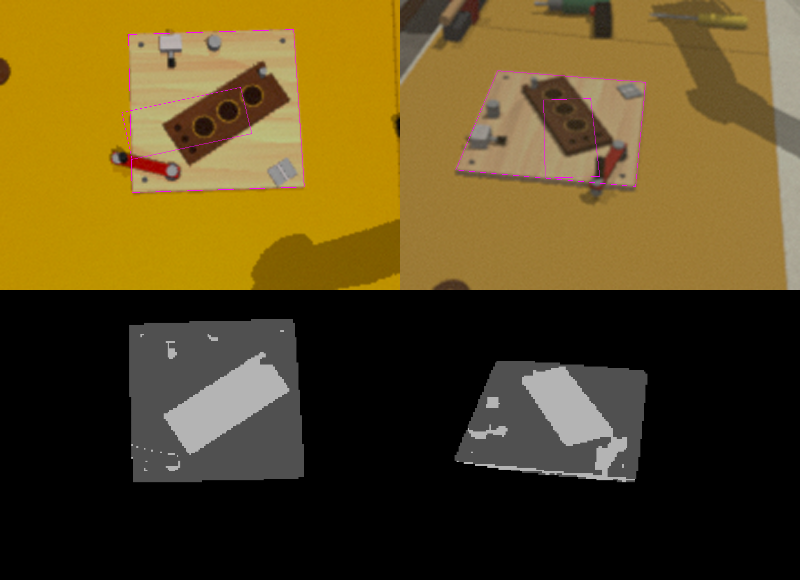

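The board fits well in the top view at (0.6915, -0.1085, yaw 0.052), and the overlay also lines up in the side view. The panel's yaw relative to the board is 0.547. The joint and side-view panel fits landed on the wrong blob, so I'll use the top-view fit, which agrees with the peg. Next I'll check the latch angle and plan the push.

```bash
cat > g.py <<'E'
from h import *
from scipy.spatial.transform import Rotation as Ro
np.set_printoptions(precision=4,suppress=True)
J=np.array([.6916,-.1086,.052])
def b2w(x,y,z=0):
    c,s=np.cos(J[2]),np.sin(J[2]); return np.array([J[0]+c*x-s*y,J[1]+s*x+c*y,z])
def w2b(X):
    c,s=np.cos(J[2]),np.sin(J[2]); d=np.array(X[:2])-J[:2]; return np.array([c*d[0]+s*d[1],-s*d[0]+c*d[1]])
def p2b(x,y,a):
    c,s=np.cos(a),np.sin(a); return np.array([c*x-s*y,s*x+c*y])
def pose():
    s=monitor.sense(); return np.array(s['ee_pos']),Ro.from_rotvec(s['ee_rot'])
def rel(target,Rt,p=None,R=None):
    if p is None: p,R=pose()
    return R.inv().apply(np.array(target)-p)*100,(R.inv()*Rt).as_rotvec()
def down(yaw): # tool z down, tool x along world yaw
    x=np.array([np.cos(yaw),np.sin(yaw),0]);z=np.array([0,0,-1.]);return Ro.from_matrix(np.c_[x,np.cross(z,x),z])
def st():
    s=monitor.sense(); p=s['ee_pos'];R=Ro.from_rotvec(s['ee_rot']); print('t',s['time'],'tcp',p,'board',w2b(p)*1000,'yaw',np.arctan2(R.as_matrix()[1,0],R.as_matrix()[0,0]),'F',s['ft_force'],'Fboard',Ro.from_rotvec([0,0,-J[2]]).apply(s['ft_force']),'j',s['joint_pos'],'w',s['width'])
E
python3 - <<'E'
from g import *
st(); p,R=pose(); print(R.as_matrix())
P=optics.camera('top'),optics.camera('side')
for c in P:
    print('pivot',proj(c,b2w(-.16,.155,.033)))
    for q in (1.1,1.2,1.3,1.4,1.5): print(q,'post',proj(c,b2w(-.16+.08*np.cos(q),.155+.08*np.sin(q),.069)),'nose',proj(c,b2w(-.16+.091*np.cos(q),.155+.091*np.sin(q),.033)))
    r=optics.mark_of('latch_post',c); print([(a['xy'],round(a['confidence'],2)) for a in r[:2]])
for a in (.547,):
    yaw=J[2]+a
    for back in (.02,):
        b=p2b(-.062-.0075-back,.163,a); T=b2w(*b,.16); print('start',T,rel(T,down(yaw)))
E
```

```text
t 1.5 tcp [ 0.2943 -0.5796  0.2186] board [-421.2674 -449.6634] yaw 0.46984595272048857 F [-0.1644 -0.0163 -0.1586] Fboard [-0.165  -0.0077 -0.1586] j [ 1.0745  0.6149 -0.0126  1.4234  0.0081  1.1034 -0.0404] w 1.0025831600036972
[[ 0.8916  0.4527  0.    ]
 [ 0.4527 -0.8916  0.0001]
 [ 0.     -0.0001 -1.    ]]
pivot [314.0847 224.0741]
1.1 post [288.7576 210.4875] nose [286.0029 211.035 ]
1.2 post [287.6666 213.0494] nose [284.7945 213.8646]
1.3 post [286.8373 215.7097] nose [283.8747 216.8037]
1.4 post [286.2789 218.4425] nose [283.2537 219.8236]
1.5 post [285.9979 221.2207] nose [282.939  222.8946]
[([287.7, 215.3], 0.54)]
pivot [340.0919 209.9945]
1.1 post [324.332  215.0343] nose [321.765  227.8782]
1.2 post [327.009 216.087] nose [324.7574 229.1085]
1.3 post [329.8476 216.9721] nose [327.9349 230.1433]
1.4 post [332.8155 217.6775] nose [331.2608 230.9682]
1.5 post [335.8784 218.1937] nose [334.696  231.5717]
[([328.9, 215.3], 0.63)]
start [ 0.5258 -0.0244  0.16  ] (array([ 45.7753, -39.0113,   5.8672]), array([-0.0001, -0.    , -0.1291]))
```

>>> step_arm(targets=[{"x": 1.5,"y": -1.3,"fingers": 0},{"x": 4,"y": -3.4,"fingers": 0},{"x": 7,"y": -6,"fingers": 0},{"x": 10,"y": -8.5,"fingers": 0},{"x": 13,"y": -11,"fingers": 0},{"x": 16,"y": -13.6,"fingers": 0},{"x": 19,"y": -16.2,"fingers": 0},{"x": 22,"y": -18.7,"fingers": 0},{"x": 25,"y": -21.3,"fingers": 0},{"x": 28,"y": -23.9,"fingers": 0},{"x": 31,"y": -26.4,"fingers": 0},{"x": 34,"y": -29,"fingers": 0}], newtons=20)

```text
invalid input at $.targets[0]: expected keys x, y, z, rx, ry, rz, fingers
```

Run:
```python
from g import *
st()
a=.547; b=p2b(-.062-.0075-.02,.163,a)
for z in(.15,.016): T=b2w(*b,z); print('start',T,rel(T,down(J[2]+a)))
```

```text
t 1.7 tcp [ 0.2943 -0.5795  0.2186] board [-421.2631 -449.6527] yaw 0.4698896160597284 F [-0.3936 -0.0858 -0.1641] Fboard [-0.3975 -0.0652 -0.1641] j [ 1.0745  0.6149 -0.0126  1.4234  0.0081  1.1034 -0.0404] w 0.9983173477877264
start [ 0.5258 -0.0244  0.15  ] (array([ 45.7753, -39.0112,   6.8672]), array([-0.0001, -0.    , -0.1291]))
start [ 0.5258 -0.0244  0.016 ] (array([ 45.7751, -39.0104,  20.2672]), array([-0.0001, -0.    , -0.1291]))
```

All keys are required.

>>> step_arm(targets=[{"x": 2,"y": -1.7,"z": 0,"rx": 0,"ry": 0,"rz": 0,"fingers": 0},{"x": 5,"y": -4.3,"z": 0,"rx": 0,"ry": 0,"rz": 0,"fingers": 0},{"x": 8,"y": -6.8,"z": 0,"rx": 0,"ry": 0,"rz": 0,"fingers": 0},{"x": 11,"y": -9.4,"z": 0,"rx": 0,"ry": 0,"rz": 0,"fingers": 0},{"x": 14,"y": -12,"z": 0,"rx": 0,"ry": 0,"rz": 0,"fingers": 0},{"x": 17,"y": -14.5,"z": 0,"rx": 0,"ry": 0,"rz": 0,"fingers": 0},{"x": 20,"y": -17,"z": 0,"rx": 0,"ry": 0,"rz": 0,"fingers": 0},{"x": 23,"y": -19.6,"z": 0,"rx": 0,"ry": 0,"rz": 0,"fingers": 0},{"x": 26,"y": -22.2,"z": 0,"rx": 0,"ry": 0,"rz": -0.05,"fingers": 0},{"x": 29,"y": -24.7,"z": 0,"rx": 0,"ry": 0,"rz": -0.08,"fingers": 0},{"x": 32,"y": -27.3,"z": 0,"rx": 0,"ry": 0,"rz": -0.1,"fingers": 0},{"x": 35,"y": -29.8,"z": 0,"rx": 0,"ry": 0,"rz": -0.129,"fingers": 0}], newtons=20)

```text
time: 2.7
ee_pos: [0.4719, -0.1535, 0.2191]
ee_rot: [3.001, 0.928, 0.001]
ft_force: [0.8, -0.9, 0.1]
width: 0.189
```

Run:
```python
from g import *
st()
a=.547; b=p2b(-.062-.0075-.02,.163,a)
for z in(.15,.016): T=b2w(*b,z); print('start',T,rel(T,down(J[2]+a)))
```

```text
t 2.7 tcp [ 0.4719 -0.1535  0.2191] board [-221.6991  -33.4152] yaw 0.5999155650572757 F [ 0.7733 -0.9436  0.1142] Fboard [ 0.7232 -0.9825  0.1142] j [ 0.3535  0.3793 -0.1154  1.8559  0.0541  0.9086 -0.7579] w 0.18910540646400853
start [ 0.5258 -0.0244  0.15  ] (array([11.7263, -7.6163,  6.9085]), array([ 0.0006, -0.0005,  0.0009]))
start [ 0.5258 -0.0244  0.016 ] (array([11.7191, -7.6244, 20.3085]), array([ 0.0006, -0.0005,  0.0009]))
```

>>> step_arm(targets=[{"x": 2.9,"y": -1.9,"z": 1,"rx": 0,"ry": 0,"rz": 0,"fingers": 0},{"x": 5.8,"y": -3.8,"z": 2,"rx": 0,"ry": 0,"rz": 0,"fingers": 0},{"x": 8.7,"y": -5.7,"z": 3.5,"rx": 0,"ry": 0,"rz": 0,"fingers": 0},{"x": 11,"y": -7.2,"z": 5.5,"rx": 0,"ry": 0,"rz": 0,"fingers": 0},{"x": 11.7,"y": -7.6,"z": 8.5,"rx": 0,"ry": 0,"rz": 0,"fingers": 0},{"x": 11.7,"y": -7.6,"z": 11.5,"rx": 0,"ry": 0,"rz": 0,"fingers": 0},{"x": 11.7,"y": -7.6,"z": 14,"rx": 0,"ry": 0,"rz": 0,"fingers": 0},{"x": 11.7,"y": -7.6,"z": 15.3,"rx": 0,"ry": 0,"rz": 0,"fingers": 0},{"x": 11.7,"y": -7.6,"z": 15.3,"rx": 0,"ry": 0,"rz": 0,"fingers": 0}])

```text
time: 3.45
ee_pos: [0.5231, -0.0265, 0.0628]
ee_rot: [-3.0, -0.927, 0.01]
ft_force: [-0.4, 0.2, 0.0]
width: 0.003
```

Run:
```python
from g import *
st()
a=.547; b=p2b(-.062-.0075-.02,.163,a)
for z in(.016,): T=b2w(*b,z); print('start',T,rel(T,down(J[2]+a)))
for n in('top','side'):
    p=optics.camera(n); print(proj(p,pose()[0]))
    cv2.imwrite(f'pics/ap_{n}.png',cv2.resize(cv2.cvtColor(p['frame'],4)[130:290,220:440],None,fx=3.6,fy=3.6,interpolation=2))
```

```text
t 3.45 tcp [ 0.5231 -0.0265  0.0628] board [-164.0489   90.7697] yaw 0.5992726482011919 F [-0.405   0.1834  0.015 ] Fboard [-0.395   0.2042  0.015 ] j [ 0.0766  0.641  -0.1026  1.9422  0.1135  0.5703 -1.0734] w 0.002663889023636135
start [ 0.5258 -0.0244  0.016 ] (array([0.3647, 0.0025, 4.6818]), array([-0.0037,  0.0053,  0.0003]))
[336.8245 222.7311]
[343.0088 187.0909]
```

View pics/ap_side.png

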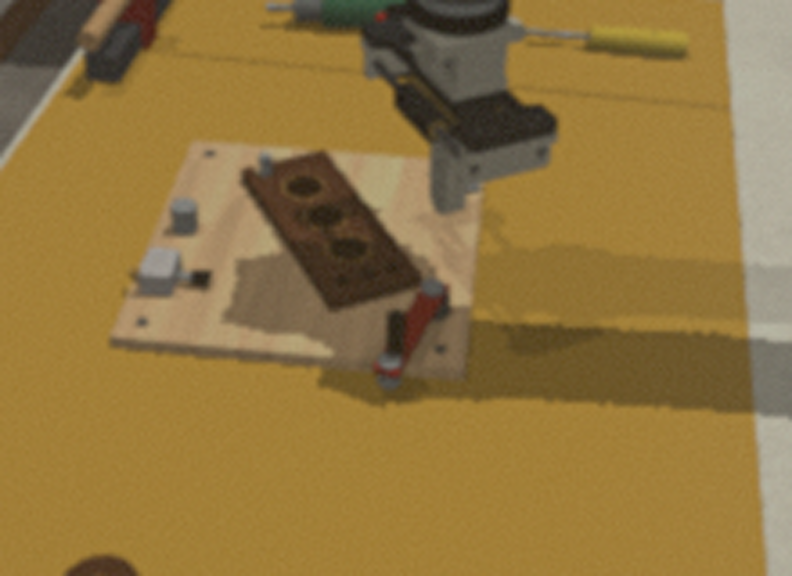

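The side view shows the closed fingertips at crop (447,205), behind the panel's long edge and clear of the latch. Descending now.

>>> step_arm(targets=[{"x": 0,"y": 0,"z": 2,"rx": 0,"ry": 0,"rz": 0,"fingers": 0},{"x": 0,"y": 0,"z": 3.5,"rx": 0,"ry": 0,"rz": 0,"fingers": 0},{"x": 0,"y": 0,"z": 4.2,"rx": 0,"ry": 0,"rz": 0,"fingers": 0},{"x": 0,"y": 0,"z": 4.2,"rx": 0,"ry": 0,"rz": 0,"fingers": 0},{"x": 0,"y": 0,"z": 4.2,"rx": 0,"ry": 0,"rz": 0,"fingers": 0}])

```text
time: 3.97
ee_pos: [0.526, -0.0267, 0.0246]
ee_rot: [3.001, 0.926, 0.003]
ft_force: [0.3, -0.3, 0.1]
width: 0.005
```

Run:
```python
from g import *
st()
a=.547; b=p2b(-.062-.0075-.02,.163,a)
for z in(.016,): T=b2w(*b,z); print('start',T,rel(T,down(J[2]+a)))
```

```text
t 3.9667 tcp [ 0.526  -0.0267  0.0246] board [-161.0886   90.3848] yaw 0.5986397363269692 F [ 0.25   -0.3149  0.0796] Fboard [ 0.2333 -0.3275  0.0796] j [ 0.0675  0.706  -0.089   1.9629  0.126   0.4761 -1.0844] w 0.005263916213752708
start [ 0.5258 -0.0244  0.016 ] (array([ 0.1059, -0.2025,  0.8623]), array([ 0.0009, -0.0015, -0.0004]))
```

>>> step_arm(targets=[{"x": 0,"y": 0,"z": 0.5,"rx": 0,"ry": 0,"rz": 0,"fingers": 0},{"x": 0,"y": 0,"z": 0.8,"rx": 0,"ry": 0,"rz": 0,"fingers": 0},{"x": 0.5,"y": 0,"z": 0.8,"rx": 0,"ry": 0,"rz": 0,"fingers": 0},{"x": 1,"y": 0,"z": 0.8,"rx": 0,"ry": 0,"rz": 0,"fingers": 0},{"x": 1.5,"y": 0,"z": 0.8,"rx": 0,"ry": 0,"rz": 0,"fingers": 0},{"x": 1.7,"y": 0,"z": 0.8,"rx": 0,"ry": 0,"rz": 0,"fingers": 0},{"x": 1.7,"y": 0,"z": 0.8,"rx": 0,"ry": 0,"rz": 0,"fingers": 0}])

```text
time: 4.55
ee_pos: [0.5402, -0.0162, 0.0158]
ee_rot: [-3.001, -0.928, -0.002]
ft_force: [0.4, 0.4, -0.7]
width: -0.002
```

```bash
cat > arc.py <<'E'
from g import *
st(); p,R=pose()
yaw=np.arctan2(R.as_matrix()[1,0],R.as_matrix()[0,0]); a0=yaw-J[2]; b=w2b(p)
loc=p2b(b[0],b[1],-a0); print('a',a0,'panel-frame tcp mm',loc*1000)
tx,ty,tz=-.0695,.163,.016
for a in list(np.arange(a0,0,-.05))+[0]:
    f=1; L=[tx,ty]
    T=b2w(*p2b(*L,a),tz); d,r=rel(T,down(J[2]+a),p,R); print('a=%.3f'%a,'x %.2f y %.2f z %.2f rz %.3f'%(*d,r[2]))
E
python3 arc.py
```

```text
t 4.55 tcp [ 0.5402 -0.0162  0.0158] board [-146.3545  100.1411] yaw 0.5999248378047136 F [ 0.3916  0.3903 -0.7433] Fboard [ 0.4114  0.3695 -0.7433] j [ 0.0455  0.7337 -0.0861  1.9278  0.123   0.4838 -1.0983] w -0.001518859868332146
a 0.5479248378047136 panel-frame tcp mm [-72.7641 161.7197]
a=0.548 x 0.33 y -0.13 z -0.02 rz -0.000
a=0.498 x 1.15 y -0.46 z -0.02 rz 0.050
a=0.448 x 1.99 y -0.74 z -0.02 rz 0.100
a=0.398 x 2.84 y -0.98 z -0.01 rz 0.150
a=0.348 x 3.70 y -1.18 z -0.01 rz 0.200
a=0.298 x 4.58 y -1.34 z -0.01 rz 0.250
a=0.248 x 5.45 y -1.45 z -0.01 rz 0.300
a=0.198 x 6.34 y -1.52 z -0.01 rz 0.350
a=0.148 x 7.22 y -1.55 z -0.01 rz 0.400
a=0.098 x 8.11 y -1.53 z -0.01 rz 0.450
a=0.048 x 8.99 y -1.46 z -0.01 rz 0.500
a=0.000 x 9.83 y -1.36 z -0.01 rz 0.548
```

>>> step_arm(targets=[{"x": 0.2,"y": -0.1,"z": 0,"rx": 0,"ry": 0,"rz": 0,"fingers": 0},{"x": 0.6,"y": -0.25,"z": 0,"rx": 0,"ry": 0,"rz": 0.018,"fingers": 0},{"x": 1.15,"y": -0.46,"z": 0,"rx": 0,"ry": 0,"rz": 0.05,"fingers": 0},{"x": 1.57,"y": -0.6,"z": 0,"rx": 0,"ry": 0,"rz": 0.075,"fingers": 0},{"x": 1.99,"y": -0.74,"z": 0,"rx": 0,"ry": 0,"rz": 0.1,"fingers": 0},{"x": 2.41,"y": -0.86,"z": 0,"rx": 0,"ry": 0,"rz": 0.125,"fingers": 0},{"x": 2.84,"y": -0.98,"z": 0,"rx": 0,"ry": 0,"rz": 0.15,"fingers": 0},{"x": 3.27,"y": -1.08,"z": 0,"rx": 0,"ry": 0,"rz": 0.175,"fingers": 0},{"x": 3.7,"y": -1.18,"z": 0,"rx": 0,"ry": 0,"rz": 0.2,"fingers": 0},{"x": 4.14,"y": -1.26,"z": 0,"rx": 0,"ry": 0,"rz": 0.225,"fingers": 0},{"x": 4.58,"y": -1.34,"z": 0,"rx": 0,"ry": 0,"rz": 0.25,"fingers": 0},{"x": 4.58,"y": -1.34,"z": 0,"rx": 0,"ry": 0,"rz": 0.25,"fingers": 0}])

```text
time: 5.55
ee_pos: [0.5713, 0.0213, 0.0158]
ee_rot: [-3.093, -0.545, -0.005]
ft_force: [-0.9, 0.1, -0.2]
width: 0.005
```

```bash
python3 arc.py;  python3 - <<'E'
from g import *
p=optics.camera('top')
cv2.imwrite('pics/mid_t.png',cv2.resize(cv2.cvtColor(p['frame'],4)[130:290,220:440],None,fx=3.6,fy=3.6,interpolation=2))
p=optics.camera('side')
cv2.imwrite('pics/mid_s.png',cv2.resize(cv2.cvtColor(p['frame'],4)[130:290,220:440],None,fx=3.6,fy=3.6,interpolation=2))
E
```

```text
t 5.55 tcp [0.5713 0.0213 0.0158] board [-113.3651  135.9637] yaw 0.34876436113253123 F [-0.877   0.0648 -0.2461] Fboard [-0.8724  0.1103 -0.2461] j [-0.066   0.7612 -0.0144  1.8418  0.0179  0.5356 -1.3138] w 0.004889193454045706
a 0.29676436113253124 panel-frame tcp mm [-68.6501 163.1715]
a=0.297 x -0.08 y 0.02 z -0.02 rz -0.000
a=0.247 x 0.74 y -0.31 z -0.02 rz 0.050
a=0.197 x 1.58 y -0.60 z -0.02 rz 0.100
a=0.147 x 2.43 y -0.84 z -0.02 rz 0.150
a=0.097 x 3.29 y -1.04 z -0.01 rz 0.200
a=0.047 x 4.16 y -1.20 z -0.01 rz 0.250
a=0.000 x 4.99 y -1.30 z -0.01 rz 0.297
```

View pics/mid_t.png

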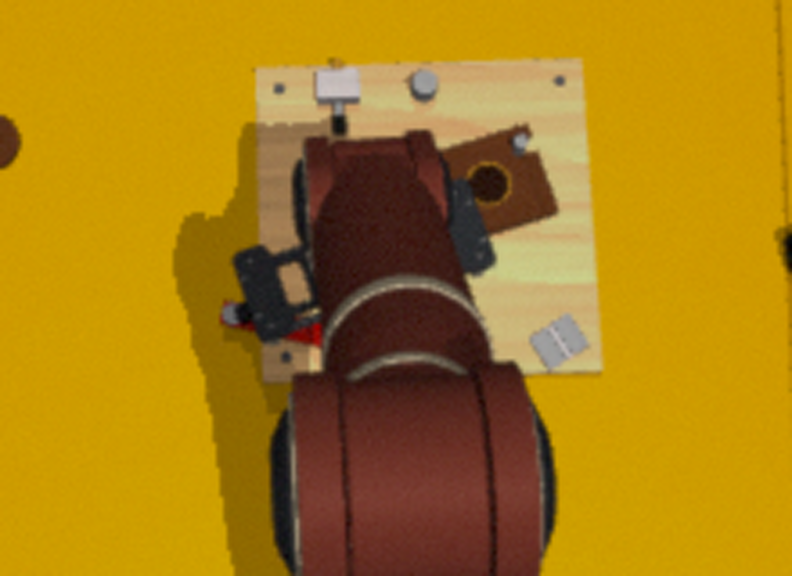

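View pics/mid_s.png

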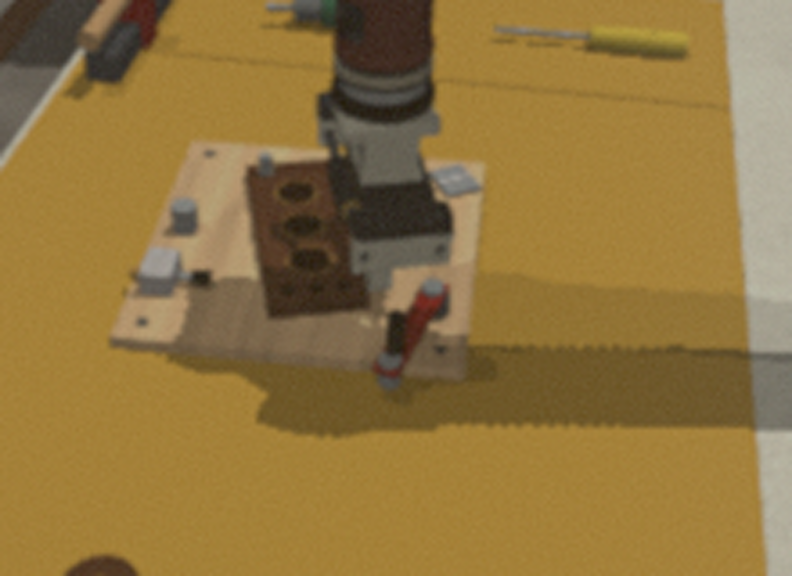

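Both pictures show the panel about half turned and still on its peg, with the fingers at side crop (375,290) on the edge. Continuing the turn.

>>> step_arm(targets=[{"x": 0.35,"y": -0.15,"z": 0,"rx": 0,"ry": 0,"rz": 0.025,"fingers": 0},{"x": 0.74,"y": -0.31,"z": 0,"rx": 0,"ry": 0,"rz": 0.05,"fingers": 0},{"x": 1.16,"y": -0.46,"z": 0,"rx": 0,"ry": 0,"rz": 0.075,"fingers": 0},{"x": 1.58,"y": -0.6,"z": 0,"rx": 0,"ry": 0,"rz": 0.1,"fingers": 0},{"x": 2.0,"y": -0.72,"z": 0,"rx": 0,"ry": 0,"rz": 0.125,"fingers": 0},{"x": 2.43,"y": -0.84,"z": 0,"rx": 0,"ry": 0,"rz": 0.15,"fingers": 0},{"x": 2.86,"y": -0.94,"z": 0,"rx": 0,"ry": 0,"rz": 0.175,"fingers": 0},{"x": 3.29,"y": -1.04,"z": 0,"rx": 0,"ry": 0,"rz": 0.2,"fingers": 0},{"x": 3.6,"y": -1.1,"z": 0,"rx": 0,"ry": 0,"rz": 0.22,"fingers": 0},{"x": 3.9,"y": -1.15,"z": 0,"rx": 0,"ry": 0,"rz": 0.237,"fingers": 0},{"x": 4.1,"y": -1.19,"z": 0,"rx": 0,"ry": 0,"rz": 0.25,"fingers": 0},{"x": 4.1,"y": -1.19,"z": 0,"rx": 0,"ry": 0,"rz": 0.25,"fingers": 0}])

```text
time: 6.65
ee_pos: [0.6047, 0.0456, 0.0156]
ee_rot: [-3.137, -0.155, -0.002]
ft_force: [0.2, 0.1, 0.1]
width: 0.004
```

```bash
python3 arc.py
```

```text
t 6.65 tcp [0.6047 0.0456 0.0156] board [-78.7741 158.4822] yaw 0.09852749803926396 F [0.2422 0.1127 0.0686] Fboard [0.2478 0.1    0.0686] j [-0.1469  0.798   0.0591  1.7395 -0.0748  0.6052 -1.5164] w 0.0035772998898715306
a 0.04652749803926396 panel-frame tcp mm [-71.3178 161.9745]
a=0.047 x 0.18 y -0.10 z -0.03 rz 0.000
a=0.000 x 0.95 y -0.41 z -0.03 rz 0.047
```

>>> step_arm(targets=[{"x": 0.2,"y": -0.1,"z": 0,"rx": 0,"ry": 0,"rz": 0.012,"fingers": 0},{"x": 0.4,"y": -0.18,"z": 0,"rx": 0,"ry": 0,"rz": 0.023,"fingers": 0},{"x": 0.55,"y": -0.23,"z": 0,"rx": 0,"ry": 0,"rz": 0.035,"fingers": 0},{"x": 0.65,"y": -0.27,"z": 0,"rx": 0,"ry": 0,"rz": 0.047,"fingers": 0},{"x": 0.65,"y": -0.27,"z": 0,"rx": 0,"ry": 0,"rz": 0.047,"fingers": 0}])

```text
time: 7.07
ee_pos: [0.6108, 0.0486, 0.0157]
ee_rot: [-3.14, -0.081, -0.001]
ft_force: [0.5, -0.1, -0.1]
width: 0.002
```

```bash
python3 arc.py
python3 - <<'E'
from g import *
p=optics.camera('side')
cv2.imwrite('pics/near_s.png',cv2.resize(cv2.cvtColor(p['frame'],4)[150:250,240:365],None,fx=6,fy=6,interpolation=2))
E
```

```text
t 7.0667 tcp [0.6108 0.0486 0.0157] board [-72.5606 161.1508] yaw 0.05126398459701571 F [ 0.4967 -0.1366 -0.1095] Fboard [ 0.4889 -0.1622 -0.1095] j [-0.1588  0.8051  0.073   1.7207 -0.0909  0.6182 -1.5536] w 0.0016887557317944186
a -0.0007360154029842844 panel-frame tcp mm [-72.6792 161.0974]
a=0.000 x 0.31 y -0.19 z -0.03 rz -0.001
```

View pics/near_s.png

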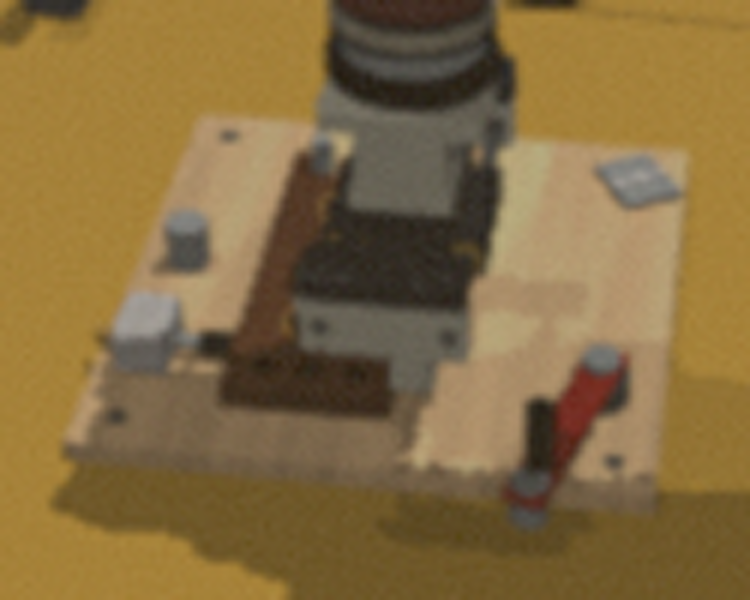

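The panel's edge is within a few mm of the rubber tip (crop (230,345)). I'll creep in from here.

>>> step_arm(targets=[{"x": 0.05,"y": 0,"z": 0,"rx": 0,"ry": 0,"rz": 0,"fingers": 0},{"x": 0.1,"y": 0,"z": 0,"rx": 0,"ry": 0,"rz": 0,"fingers": 0},{"x": 0.1,"y": 0,"z": 0,"rx": 0,"ry": 0,"rz": 0,"fingers": 0}])

```text
time: 7.37
ee_pos: [0.6109, 0.0484, 0.0157]
ee_rot: [-3.14, -0.081, 0.001]
ft_force: [-1.5, -0.3, 0.5]
width: 0.009
```

>>> step_arm(targets=[{"x": 0.05,"y": 0,"z": 0,"rx": 0,"ry": 0,"rz": 0,"fingers": 0},{"x": 0.1,"y": 0,"z": 0,"rx": 0,"ry": 0,"rz": 0,"fingers": 0},{"x": 0.1,"y": 0,"z": 0,"rx": 0,"ry": 0,"rz": 0,"fingers": 0}])

```text
time: 7.62
ee_pos: [0.6119, 0.0487, 0.0157]
ee_rot: [-3.14, -0.082, 0.001]
ft_force: [-2.6, 0.4, 1.1]
width: 0.005
```

>>> step_arm(targets=[{"x": 0.05,"y": 0,"z": 0,"rx": 0,"ry": 0,"rz": 0,"fingers": 0},{"x": 0.05,"y": 0,"z": 0,"rx": 0,"ry": 0,"rz": 0,"fingers": 0}])

```text
time: 7.78
ee_pos: [0.6124, 0.0489, 0.0156]
ee_rot: [-3.14, -0.082, 0.001]
ft_force: [-2.9, 0.8, 2.0]
width: 0.007
```

>>> step_arm(targets=[{"x": 0.05,"y": 0,"z": 0,"rx": 0,"ry": 0,"rz": 0,"fingers": 0},{"x": 0.05,"y": 0,"z": 0,"rx": 0,"ry": 0,"rz": 0,"fingers": 0}])

```text
time: 7.95
ee_pos: [0.6133, 0.0489, 0.0156]
ee_rot: [-3.14, -0.082, -0.0]
ft_force: [-1.5, 1.8, -0.6]
width: 0.005
```

>>> step_arm(targets=[{"x": 0.05,"y": 0,"z": 0,"rx": 0,"ry": 0,"rz": 0,"fingers": 0},{"x": 0.05,"y": 0,"z": 0,"rx": 0,"ry": 0,"rz": 0,"fingers": 0}])

```text
time: 8.12
ee_pos: [0.6135, 0.0489, 0.0156]
ee_rot: [-3.14, -0.082, 0.001]
ft_force: [-2.2, 1.6, 0.8]
width: 0.004
```

>>> step_arm(targets=[{"x": 0.05,"y": 0,"z": 0,"rx": 0,"ry": 0,"rz": 0,"fingers": 0},{"x": 0.05,"y": 0,"z": 0,"rx": 0,"ry": 0,"rz": 0,"fingers": 0}])

```text
time: 8.28
ee_pos: [0.6135, 0.0489, 0.0156]
ee_rot: [-3.14, -0.082, 0.002]
ft_force: [-3.5, 1.2, 2.3]
width: 0.008
```

>>> step_arm(targets=[{"x": 0.05,"y": 0,"z": 0,"rx": 0,"ry": 0,"rz": 0,"fingers": 0},{"x": 0.05,"y": 0,"z": 0,"rx": 0,"ry": 0,"rz": 0,"fingers": 0}])

```text
time: 8.45
ee_pos: [0.6136, 0.0489, 0.0156]
ee_rot: [-3.14, -0.082, 0.004]
ft_force: [-5.4, 1.7, 2.8]
width: 0.003
```

>>> step_arm(targets=[{"x": 0.05,"y": 0,"z": 0,"rx": 0,"ry": 0,"rz": 0,"fingers": 0},{"x": 0.05,"y": 0,"z": 0,"rx": 0,"ry": 0,"rz": 0,"fingers": 0}])

```text
time: 8.62
ee_pos: [0.6136, 0.0489, 0.0156]
ee_rot: [-3.14, -0.082, 0.006]
ft_force: [-5.4, 1.8, 4.1]
width: 0.011
```

>>> step_arm(targets=[{"x": 0.05,"y": 0,"z": 0,"rx": 0,"ry": 0,"rz": 0,"fingers": 0},{"x": 0.05,"y": 0,"z": 0,"rx": 0,"ry": 0,"rz": 0,"fingers": 0}])

```text
time: 8.78
ee_pos: [0.6136, 0.0489, 0.0156]
ee_rot: [-3.14, -0.082, 0.007]
ft_force: [-6.4, 1.4, 5.1]
width: 0.006
```

>>> step_arm(targets=[{"x": 0.03,"y": 0,"z": -0.05,"rx": 0,"ry": 0,"rz": 0,"fingers": 0},{"x": 0.06,"y": 0,"z": -0.1,"rx": 0,"ry": 0,"rz": 0,"fingers": 0},{"x": 0.06,"y": 0,"z": -0.1,"rx": 0,"ry": 0,"rz": 0,"fingers": 0}])

```text
time: 9.03
ee_pos: [0.6139, 0.049, 0.0157]
ee_rot: [-3.14, -0.082, 0.008]
ft_force: [-5.2, 2.3, -1.3]
width: 0.009
```

```bash
python3 -c "
from g import *
st();p=optics.camera('side');st()
cv2.imwrite('pics/pr_s.png',cv2.resize(cv2.cvtColor(p['frame'],4)[150:250,240:365],None,fx=6,fy=6,interpolation=2))"
```

```text
t 9.0333 tcp [0.6139 0.049  0.0157] board [-69.3828 161.4536] yaw 0.05200289314846426 F [-5.1521  2.3028 -1.3374] Fboard [-5.0254  2.5675 -1.3374] j [-0.1582  0.8106  0.0728  1.7051 -0.0907  0.6344 -1.5534] w 0.009020719808362112
t 9.0833 tcp [0.6139 0.0491 0.0156] board [-69.3741 161.4936] yaw 0.052054630151102205 F [-5.4142  1.7191 -0.0974] Fboard [-5.3175  1.9982 -0.0974] j [-0.1583  0.8107  0.0728  1.7051 -0.0907  0.6342 -1.5534] w 0.004726452920244434
```

View pics/pr_s.png

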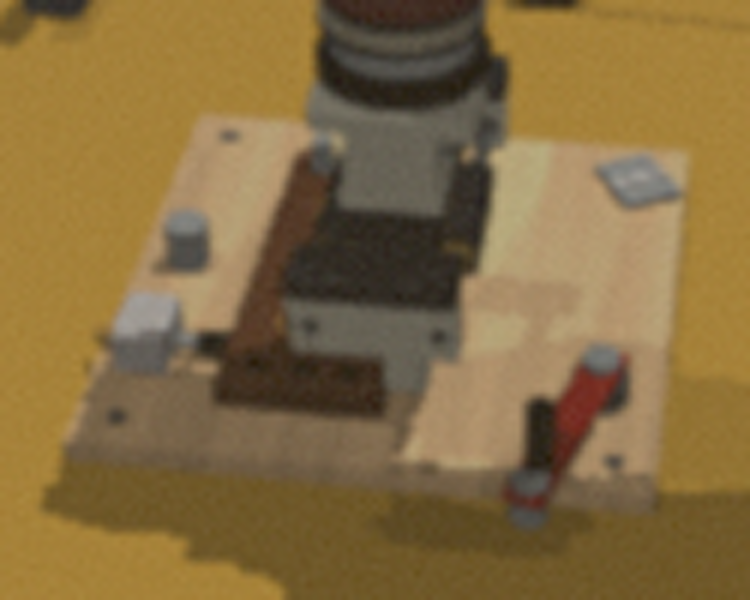

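The tip now touches the edge at crop (222,345) and the latch is still open. I'll raise the force to about 10 N.

>>> step_arm(targets=[{"x": 0.05,"y": 0,"z": -0.02,"rx": 0,"ry": 0,"rz": 0,"fingers": 0},{"x": 0.08,"y": 0,"z": -0.03,"rx": 0,"ry": 0,"rz": 0,"fingers": 0},{"x": 0.08,"y": 0,"z": -0.03,"rx": 0,"ry": 0,"rz": 0,"fingers": 0}])

```text
time: 9.33
ee_pos: [0.614, 0.0491, 0.0156]
ee_rot: [-3.14, -0.082, 0.011]
ft_force: [-5.8, 2.6, -0.6]
width: 0.007
```

>>> step_arm(targets=[{"x": 0.05,"y": 0,"z": -0.02,"rx": 0,"ry": 0,"rz": 0,"fingers": 0},{"x": 0.05,"y": 0,"z": -0.02,"rx": 0,"ry": 0,"rz": 0,"fingers": 0}])

```text
time: 9.5
ee_pos: [0.6141, 0.0491, 0.0157]
ee_rot: [-3.14, -0.082, 0.012]
ft_force: [-5.9, 1.7, -1.0]
width: 0.009
```

>>> step_arm(targets=[{"x": 0.05,"y": 0,"z": 0,"rx": 0,"ry": 0,"rz": 0,"fingers": 0},{"x": 0.1,"y": 0,"z": 0,"rx": 0,"ry": 0,"rz": 0,"fingers": 0},{"x": 0.1,"y": 0,"z": 0,"rx": 0,"ry": 0,"rz": 0,"fingers": 0}])

```text
time: 9.75
ee_pos: [0.6142, 0.0492, 0.0157]
ee_rot: [-3.14, -0.082, 0.015]
ft_force: [-7.2, 1.6, 1.5]
width: 0.004
```

>>> step_arm(targets=[{"x": 0.05,"y": 0,"z": -0.01,"rx": 0,"ry": 0,"rz": 0,"fingers": 0},{"x": 0.08,"y": 0,"z": -0.02,"rx": 0,"ry": 0,"rz": 0,"fingers": 0},{"x": 0.08,"y": 0,"z": -0.02,"rx": 0,"ry": 0,"rz": 0,"fingers": 0}])

```text
time: 10.0
ee_pos: [0.6143, 0.0492, 0.0157]
ee_rot: [-3.14, -0.082, 0.018]
ft_force: [-8.3, 2.6, 1.1]
width: 0.012
```

>>> step_arm(targets=[{"x": 0.05,"y": 0,"z": -0.01,"rx": 0,"ry": 0,"rz": 0,"fingers": 0},{"x": 0.05,"y": 0,"z": -0.01,"rx": 0,"ry": 0,"rz": 0,"fingers": 0},{"x": 0.05,"y": 0,"z": -0.01,"rx": 0,"ry": 0,"rz": 0,"fingers": 0}])

```text
time: 10.25
ee_pos: [0.6143, 0.0492, 0.0157]
ee_rot: [-3.14, -0.082, 0.019]
ft_force: [-8.2, 1.7, 1.0]
width: 0.007
```

>>> step_arm(targets=[{"x": 0.02,"y": 0,"z": 0,"rx": 0,"ry": 0,"rz": 0,"fingers": 0},{"x": 0.02,"y": 0,"z": 0,"rx": 0,"ry": 0,"rz": 0,"fingers": 0},{"x": 0.02,"y": 0,"z": 0,"rx": 0,"ry": 0,"rz": 0,"fingers": 0},{"x": 0.02,"y": 0,"z": 0,"rx": 0,"ry": 0,"rz": 0,"fingers": 0},{"x": 0.02,"y": 0,"z": 0,"rx": 0,"ry": 0,"rz": 0,"fingers": 0},{"x": 0.02,"y": 0,"z": 0,"rx": 0,"ry": 0,"rz": 0,"fingers": 0}])

```text
time: 10.75
ee_pos: [0.6143, 0.0492, 0.0157]
ee_rot: [-3.14, -0.082, 0.02]
ft_force: [-8.3, 1.0, 1.0]
width: 0.005
```

>>> step_arm(targets=[{"x": 0,"y": 0,"z": 0,"rx": 0,"ry": 0,"rz": 0,"fingers": 0},{"x": 0,"y": 0,"z": 0,"rx": 0,"ry": 0,"rz": 0,"fingers": 0},{"x": 0,"y": 0,"z": 0,"rx": 0,"ry": 0,"rz": 0,"fingers": 0},{"x": 0,"y": 0,"z": 0,"rx": 0,"ry": 0,"rz": 0,"fingers": 0},{"x": 0,"y": 0,"z": 0,"rx": 0,"ry": 0,"rz": 0,"fingers": 0},{"x": 0,"y": 0,"z": 0,"rx": 0,"ry": 0,"rz": 0,"fingers": 0},{"x": 0,"y": 0,"z": 0,"rx": 0,"ry": 0,"rz": 0,"fingers": 0}])

```text
time: 11.33
ee_pos: [0.6143, 0.0492, 0.0157]
ee_rot: [-3.14, -0.082, 0.02]
ft_force: [-8.3, 3.4, 1.0]
width: 0.003
```

```bash
python3 -c "
from g import *
st();p=optics.camera('side');st();p=optics.camera('side');st()"
```

```text
t 11.3333 tcp [0.6143 0.0492 0.0157] board [-68.9957 161.5713] yaw 0.052036496396828426 F [-8.3129  3.3691  0.9642] Fboard [-8.1265  3.7967  0.9642] j [-0.158   0.8137  0.073   1.6966 -0.0905  0.6473 -1.5536] w 0.0032743511595108707
t 11.3833 tcp [0.6143 0.0492 0.0157] board [-68.9837 161.5854] yaw 0.052057051037503625 F [-8.8636  1.3397  1.2872] Fboard [-8.782   1.7986  1.2872] j [-0.158   0.8136  0.073   1.6966 -0.0905  0.6473 -1.5536] w 0.00331390154317195
t 11.4333 tcp [0.6143 0.0492 0.0157] board [-68.9934 161.5687] yaw 0.05205197334279173 F [-9.6314  1.6993  1.2841] Fboard [-9.5301  2.1977  1.2841] j [-0.158   0.8136  0.073   1.6966 -0.0905  0.6473 -1.5536] w 0.0029055245170654218
```

>>> step_arm(targets=[{"x": 0.05,"y": 0,"z": 0,"rx": 0,"ry": 0,"rz": 0,"fingers": 0},{"x": 0.05,"y": 0,"z": 0,"rx": 0,"ry": 0,"rz": 0,"fingers": 0},{"x": 0.05,"y": 0,"z": 0,"rx": 0,"ry": 0,"rz": 0,"fingers": 0},{"x": 0.05,"y": 0,"z": 0,"rx": 0,"ry": 0,"rz": 0,"fingers": 0},{"x": 0.05,"y": 0,"z": 0,"rx": 0,"ry": 0,"rz": 0,"fingers": 0},{"x": 0.05,"y": 0,"z": 0,"rx": 0,"ry": 0,"rz": 0,"fingers": 0},{"x": 0.05,"y": 0,"z": 0,"rx": 0,"ry": 0,"rz": 0,"fingers": 0},{"x": 0.05,"y": 0,"z": 0,"rx": 0,"ry": 0,"rz": 0,"fingers": 0}])

```text
time: 12.1
ee_pos: [0.6143, 0.0491, 0.0156]
ee_rot: [-3.14, -0.082, 0.022]
ft_force: [-8.8, 1.5, 3.0]
width: 0.003
```

>>> step_arm(targets=[{"x": -0.3,"y": 0,"z": 0,"rx": 0,"ry": 0,"rz": 0,"fingers": 0},{"x": -0.7,"y": 0,"z": 0,"rx": 0,"ry": 0,"rz": 0,"fingers": 0},{"x": -1.5,"y": 0,"z": 0,"rx": 0,"ry": 0,"rz": 0,"fingers": 0},{"x": -2.2,"y": 0,"z": 0,"rx": 0,"ry": 0,"rz": 0,"fingers": 0},{"x": -2.2,"y": 0,"z": -2,"rx": 0,"ry": 0,"rz": 0,"fingers": 0},{"x": -2.2,"y": 0,"z": -5,"rx": 0,"ry": 0,"rz": 0,"fingers": 0},{"x": -2.2,"y": 0,"z": -8.5,"rx": 0,"ry": 0,"rz": 0,"fingers": 0},{"x": -2.2,"y": 0,"z": -12,"rx": 0,"ry": 0,"rz": 0,"fingers": 0},{"x": -2.2,"y": 0,"z": -12,"rx": 0,"ry": 0,"rz": 0,"fingers": 0}])

```text
time: 12.85
ee_pos: [0.6046, 0.0472, 0.1455]
ee_rot: [-3.14, -0.08, -0.028]
ft_force: [0.3, -0.2, 0.5]
width: 0.007
```

```bash
python3 -c "
from g import *
st()
for n in ('side','top'):
  p=optics.camera(n);r=optics.mark_of('latch_post',p);print([(a['xy'],round(a['confidence'],2)) for a in r[:2]])
  cv2.imwrite('pics/rt_%s.png'%n,cv2.resize(cv2.cvtColor(p['frame'],4)[140:250,240:395],None,fx=5,fy=5,interpolation=2))
for q in(0,1.27):
  T=b2w(-.16+.08*np.cos(q),.155+.08*np.sin(q),.045);print(q,T,rel(T,down(J[2])))
"
```

```text
t 12.85 tcp [0.6046 0.0472 0.1455] board [-78.7524 160.1163] yaw 0.05083230363404549 F [ 0.3351 -0.2212  0.4928] Fboard [ 0.3231 -0.2383  0.4928] j [-0.1744  0.6153  0.097   1.6644 -0.0735  0.8473 -1.5673] w 0.006670817612018131
[([328.7, 218.2], 0.74)]
[([287.6, 215.6], 0.54)]
0 [0.6037 0.042  0.045 ] (array([0.5302, 0.5556, 9.1912]), array([ 0.0003,  0.0006, -0.0006]))
1.27 [0.5435 0.1154 0.045 ] (array([-5.1039, -7.082 ,  9.192 ]), array([ 0.0003,  0.0006, -0.0006]))
```

View pics/rt_side.png

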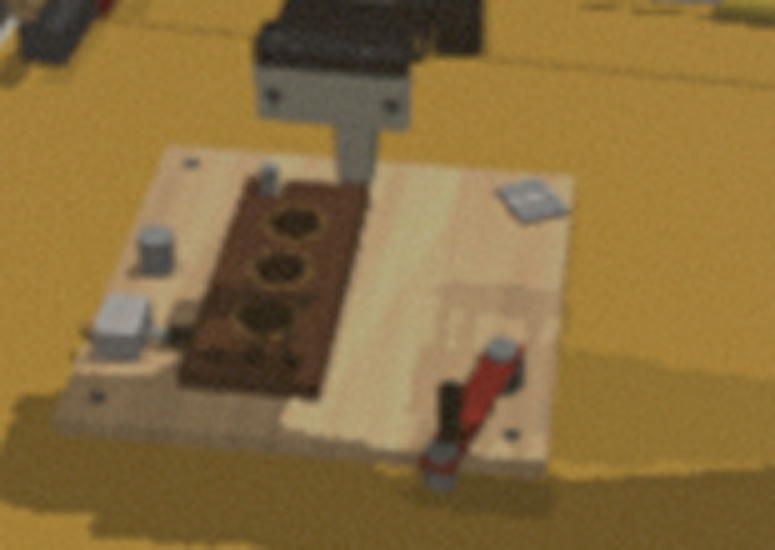

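The press held at about 9 N for well over a second. The panel lies home against the tip at crop (185,325), and the latch is still open at q≈1.27. Next I'll turn the tool so its broad closed-finger face is behind the post.

```bash
cat > lat.py <<'E'
from g import *
import sys
st(); p,R=pose()
q0=float(sys.argv[1]); off=float(sys.argv[2]); z=float(sys.argv[3]); q1=float(sys.argv[4]) if len(sys.argv)>4 else q0; n=int(sys.argv[5]) if len(sys.argv)>5 else 1
for q in np.linspace(q0,q1,n):
    d=np.array([np.sin(q),-np.cos(q)]); c=np.array([-.16+.08*np.cos(q),.155+.08*np.sin(q)])-d*off
    T=b2w(*c,z); dd,r=rel(T,down(J[2]+q+np.pi/2),p,R); print('q %.2f'%q,T,'x %.2f y %.2f z %.2f'%tuple(dd),r)
E
python3 lat.py 1.27 .03 .15
```

```text
t 13.05 tcp [0.5981 0.0473 0.1369] board [-85.2461 160.5879] yaw 0.05143127403071786 F [-0.7044 -0.5313  0.6963] Fboard [-0.7311 -0.494   0.6963] j [-0.1743  0.6249  0.0952  1.6745 -0.074   0.8463 -1.5672] w 0.001781323335845563
q 1.27 [0.5144 0.1228 0.15  ] x -7.98 y -7.97 z -1.31 [-0.0007  0.0006 -2.8414]
```

>>> step_arm(targets=[{"x": -0.6,"y": -0.6,"z": -0.3,"rx": 0,"ry": 0,"rz": -0.1,"fingers": 0},{"x": -1.3,"y": -1.3,"z": -0.7,"rx": 0,"ry": 0,"rz": -0.22,"fingers": 0},{"x": -2,"y": -2,"z": -1.3,"rx": 0,"ry": 0,"rz": -0.34,"fingers": 0},{"x": -2.7,"y": -2.7,"z": -1.3,"rx": 0,"ry": 0,"rz": -0.46,"fingers": 0},{"x": -3.4,"y": -3.4,"z": -1.3,"rx": 0,"ry": 0,"rz": -0.58,"fingers": 0},{"x": -4.1,"y": -4.1,"z": -1.3,"rx": 0,"ry": 0,"rz": -0.7,"fingers": 0},{"x": -4.8,"y": -4.8,"z": -1.3,"rx": 0,"ry": 0,"rz": -0.82,"fingers": 0},{"x": -5.5,"y": -5.5,"z": -1.3,"rx": 0,"ry": 0,"rz": -0.94,"fingers": 0},{"x": -6.2,"y": -6.2,"z": -1.3,"rx": 0,"ry": 0,"rz": -1.06,"fingers": 0},{"x": -6.9,"y": -6.9,"z": -1.3,"rx": 0,"ry": 0,"rz": -1.18,"fingers": 0},{"x": -7.6,"y": -7.6,"z": -1.3,"rx": 0,"ry": 0,"rz": -1.3,"fingers": 0},{"x": -7.9,"y": -7.9,"z": -1.3,"rx": 0,"ry": 0,"rz": -1.42,"fingers": 0}])

```text
time: 14.05
ee_pos: [0.5136, 0.1234, 0.1489]
ee_rot: [-2.318, -2.116, 0.004]
ft_force: [0.9, 0.4, -0.2]
width: 0.006
```

>>> step_arm(targets=[{"x": 0,"y": 0,"z": 0,"rx": 0,"ry": 0,"rz": -0.12,"fingers": 0},{"x": 0,"y": 0,"z": 0,"rx": 0,"ry": 0,"rz": -0.24,"fingers": 0},{"x": 0,"y": 0,"z": 0,"rx": 0,"ry": 0,"rz": -0.36,"fingers": 0},{"x": 0,"y": 0,"z": 0,"rx": 0,"ry": 0,"rz": -0.48,"fingers": 0},{"x": 0,"y": 0,"z": 0,"rx": 0,"ry": 0,"rz": -0.6,"fingers": 0},{"x": 0,"y": 0,"z": 0,"rx": 0,"ry": 0,"rz": -0.72,"fingers": 0},{"x": 0,"y": 0,"z": 0,"rx": 0,"ry": 0,"rz": -0.84,"fingers": 0},{"x": 0,"y": 0,"z": 0,"rx": 0,"ry": 0,"rz": -0.96,"fingers": 0},{"x": 0,"y": 0,"z": 0,"rx": 0,"ry": 0,"rz": -1.08,"fingers": 0},{"x": 0,"y": 0,"z": 0,"rx": 0,"ry": 0,"rz": -1.2,"fingers": 0},{"x": 0,"y": 0,"z": 0,"rx": 0,"ry": 0,"rz": -1.32,"fingers": 0},{"x": 0,"y": 0,"z": 0,"rx": 0,"ry": 0,"rz": -1.42,"fingers": 0}])

```text
time: 15.05
ee_pos: [0.5148, 0.1221, 0.1488]
ee_rot: [-0.382, -3.115, 0.0]
ft_force: [-0.3, -0.3, 0.2]
width: 0.005
```

```bash
python3 lat.py 1.27 .03 .045
```

```text
t 15.05 tcp [0.5148 0.1221 0.1488] board [-164.6148  239.5943] yaw 2.8974944845905815 F [-0.3335 -0.3149  0.1889] Fboard [-0.3494 -0.2971  0.1889] j [ 0.1844  0.6056 -0.7112  1.8438  0.5     0.8823  0.5596] w 0.004679205481438854
q 1.27 [0.5144 0.1228 0.045 ] x 0.02 y 0.06 z 10.38 [-0.0005 -0.003   0.0047]
```

>>> step_arm(targets=[{"x": 0,"y": 0,"z": 3,"rx": 0,"ry": 0,"rz": 0,"fingers": 0},{"x": 0,"y": 0,"z": 6,"rx": 0,"ry": 0,"rz": 0,"fingers": 0},{"x": 0,"y": 0,"z": 8.5,"rx": 0,"ry": 0,"rz": 0,"fingers": 0},{"x": 0,"y": 0,"z": 10,"rx": 0,"ry": 0,"rz": 0,"fingers": 0},{"x": 0,"y": 0,"z": 10.3,"rx": 0,"ry": 0,"rz": 0,"fingers": 0},{"x": 0,"y": 0,"z": 10.3,"rx": 0,"ry": 0,"rz": 0,"fingers": 0}])

```text
time: 15.55
ee_pos: [0.5142, 0.1222, 0.0456]
ee_rot: [-0.39, -3.113, 0.001]
ft_force: [-0.1, -1.0, 0.7]
width: 0.005
```

```bash
python3 lat.py 1.27 .0145 .0445 0.3 11
python3 -c "
from g import *
p=optics.camera('side')
cv2.imwrite('pics/l0.png',cv2.resize(cv2.cvtColor(p['frame'],4)[140:250,240:395],None,fx=5,fy=5,interpolation=2))"
```

```text
t 15.55 tcp [0.5142 0.1222 0.0456] board [-165.1789  239.705 ] yaw 2.892164595749278 F [-0.0667 -0.9716  0.672 ] Fboard [-0.1171 -0.9668  0.672 ] j [ 0.0987  0.7431 -0.5863  1.9317  0.6475  0.6673  0.4275] w 0.004921639717602931
q 1.27 [0.5294 0.119  0.0445] x -1.55 y 0.06 z 0.10 [-0.0015 -0.0041 -0.0006]
q 1.17 [0.5372 0.1181 0.0445] x -2.34 y 0.17 z 0.10 [-0.0017 -0.004   0.0964]
q 1.08 [0.5449 0.1164 0.0445] x -3.12 y 0.19 z 0.10 [-0.0019 -0.0039  0.1934]
q 0.98 [0.5524 0.114  0.0445] x -3.91 y 0.15 z 0.09 [-0.0021 -0.0038  0.2904]
q 0.88 [0.5597 0.1108 0.0445] x -4.69 y 0.02 z 0.09 [-0.0022 -0.0038  0.3874]
q 0.79 [0.5666 0.107  0.0445] x -5.45 y -0.18 z 0.09 [-0.0024 -0.0037  0.4844]
q 0.69 [0.5731 0.1025 0.0445] x -6.19 y -0.45 z 0.09 [-0.0026 -0.0035  0.5814]
q 0.59 [0.5791 0.0974 0.0445] x -6.90 y -0.80 z 0.08 [-0.0028 -0.0034  0.6784]
q 0.49 [0.5846 0.0918 0.0445] x -7.57 y -1.21 z 0.08 [-0.003  -0.0033  0.7754]
q 0.40 [0.5895 0.0857 0.0445] x -8.20 y -1.68 z 0.08 [-0.0032 -0.0032  0.8724]
q 0.30 [0.5939 0.0791 0.0445] x -8.79 y -2.21 z 0.08 [-0.0033 -0.0031  0.9694]
```

View pics/l0.png

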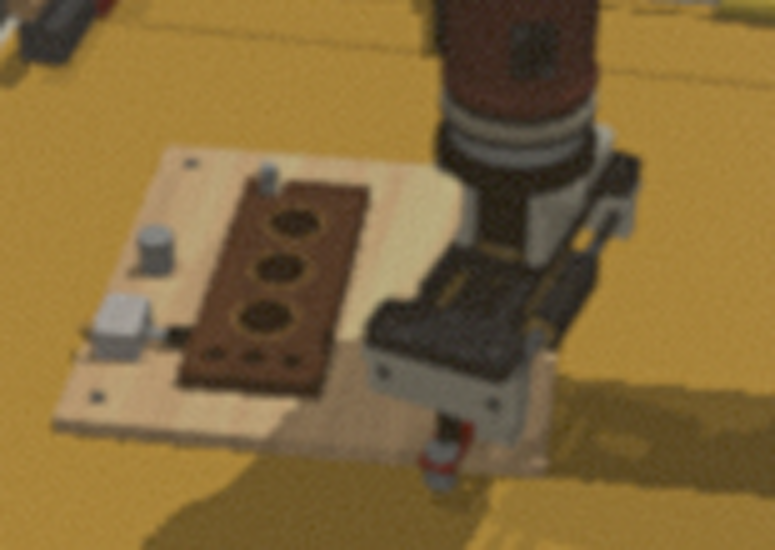

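The fingers are down behind the post at crop (445,430) and the panel hasn't moved. Sweeping the latch now.

>>> step_arm(targets=[{"x": -0.8,"y": 0.03,"z": 0,"rx": 0,"ry": 0,"rz": 0,"fingers": 0},{"x": -1.55,"y": 0.06,"z": 0,"rx": 0,"ry": 0,"rz": 0,"fingers": 0},{"x": -2.34,"y": 0.17,"z": 0,"rx": 0,"ry": 0,"rz": 0.097,"fingers": 0},{"x": -3.12,"y": 0.19,"z": 0,"rx": 0,"ry": 0,"rz": 0.193,"fingers": 0},{"x": -3.91,"y": 0.15,"z": 0,"rx": 0,"ry": 0,"rz": 0.29,"fingers": 0},{"x": -4.69,"y": 0.02,"z": 0,"rx": 0,"ry": 0,"rz": 0.387,"fingers": 0},{"x": -5.45,"y": -0.18,"z": 0,"rx": 0,"ry": 0,"rz": 0.484,"fingers": 0},{"x": -6.19,"y": -0.45,"z": 0,"rx": 0,"ry": 0,"rz": 0.581,"fingers": 0},{"x": -6.9,"y": -0.8,"z": 0,"rx": 0,"ry": 0,"rz": 0.678,"fingers": 0},{"x": -7.57,"y": -1.21,"z": 0,"rx": 0,"ry": 0,"rz": 0.775,"fingers": 0},{"x": -8.2,"y": -1.68,"z": 0,"rx": 0,"ry": 0,"rz": 0.872,"fingers": 0},{"x": -8.2,"y": -1.68,"z": 0,"rx": 0,"ry": 0,"rz": 0.872,"fingers": 0}])

```text
time: 16.6
ee_pos: [0.5932, 0.0846, 0.0485]
ee_rot: [1.675, 2.654, 0.002]
ft_force: [-0.2, -0.7, 0.1]
width: 0.006
```

```bash
python3 lat.py .4 .0145 .0445 -0.1 11
python3 -c "
from g import *
p=optics.camera('side')
cv2.imwrite('pics/l1.png',cv2.resize(cv2.cvtColor(p['frame'],4)[140:250,240:395],None,fx=5,fy=5,interpolation=2))"
```

```text
t 16.6 tcp [0.5932 0.0846 0.0485] board [-88.251  198.0484] yaw 2.0156224386414694 F [-0.2193 -0.6954  0.1324] Fboard [-0.2552 -0.6831  0.1324] j [ 0.0475  0.7678 -0.3734  1.7385  0.4015  0.7084 -0.0935] w 0.005860260895336249
q 0.40 [0.5894 0.0859 0.0445] x 0.28 y -0.29 z 0.40 [ 0.0027  0.0016 -0.0072]
q 0.35 [0.5917 0.0825 0.0445] x -0.12 y -0.22 z 0.40 [0.0028 0.0016 0.0428]
q 0.30 [0.5939 0.0791 0.0445] x -0.53 y -0.18 z 0.40 [0.0028 0.0015 0.0928]
q 0.25 [0.5958 0.0755 0.0445] x -0.93 y -0.15 z 0.40 [0.0029 0.0014 0.1428]
q 0.20 [0.5976 0.0719 0.0445] x -1.34 y -0.15 z 0.40 [0.0029 0.0014 0.1928]
q 0.15 [0.5992 0.0681 0.0445] x -1.75 y -0.16 z 0.40 [0.0029 0.0013 0.2428]
q 0.10 [0.6006 0.0643 0.0445] x -2.15 y -0.20 z 0.40 [0.003  0.0012 0.2928]
q 0.05 [0.6019 0.0604 0.0445] x -2.55 y -0.26 z 0.40 [0.003  0.0012 0.3428]
q 0.00 [0.6029 0.0565 0.0445] x -2.95 y -0.33 z 0.40 [0.003  0.0011 0.3928]
q -0.05 [0.6037 0.0525 0.0445] x -3.35 y -0.43 z 0.40 [0.0031 0.001  0.4428]
q -0.10 [0.6044 0.0485 0.0445] x -3.74 y -0.54 z 0.40 [0.0031 0.0009 0.4928]
```

View pics/l1.png

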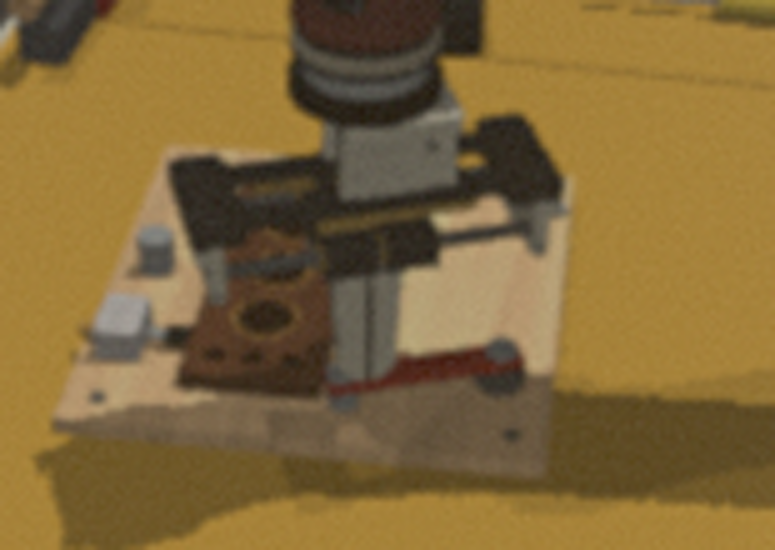

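The latch is near q≈0.35, its nose at crop (342,390) close to the panel's edge. I'll push it through the rubbing part slowly.

>>> step_arm(targets=[{"x": -0.3,"y": -0.2,"z": 0.1,"rx": 0,"ry": 0,"rz": 0.06,"fingers": 0},{"x": -0.6,"y": -0.18,"z": 0.2,"rx": 0,"ry": 0,"rz": 0.1,"fingers": 0},{"x": -0.9,"y": -0.15,"z": 0.2,"rx": 0,"ry": 0,"rz": 0.14,"fingers": 0},{"x": -1.2,"y": -0.15,"z": 0.2,"rx": 0,"ry": 0,"rz": 0.18,"fingers": 0},{"x": -1.5,"y": -0.15,"z": 0.2,"rx": 0,"ry": 0,"rz": 0.21,"fingers": 0},{"x": -1.75,"y": -0.16,"z": 0.2,"rx": 0,"ry": 0,"rz": 0.24,"fingers": 0},{"x": -1.75,"y": -0.16,"z": 0.2,"rx": 0,"ry": 0,"rz": 0.24,"fingers": 0}])

```text
time: 17.23
ee_pos: [0.598, 0.0699, 0.046]
ee_rot: [1.978, 2.44, 0.003]
ft_force: [1.3, 1.2, -0.0]
width: 0.006
```

```bash
python3 lat.py .15 .0145 .0445 -0.1 6
```

```text
t 17.2333 tcp [0.598  0.0699 0.046 ] board [-84.215 183.169] yaw 1.7791779795415232 F [ 1.2926  1.2199 -0.0334] Fboard [ 1.3543  1.1511 -0.0334] j [ 0.0365  0.7663 -0.3118  1.7314  0.3375  0.6949 -0.2462] w 0.0060678806892701205
q 0.15 [0.5992 0.0681 0.0445] x -0.20 y 0.08 z 0.15 [ 0.002  -0.0007  0.0064]
q 0.10 [0.6006 0.0643 0.0445] x -0.61 y 0.14 z 0.15 [ 0.002  -0.0007  0.0564]
q 0.05 [0.6019 0.0604 0.0445] x -1.01 y 0.18 z 0.15 [ 0.002  -0.0008  0.1064]
q -0.00 [0.6029 0.0565 0.0445] x -1.42 y 0.20 z 0.15 [ 0.002  -0.0008  0.1564]
q -0.05 [0.6037 0.0525 0.0445] x -1.82 y 0.20 z 0.15 [ 0.0019 -0.0009  0.2064]
q -0.10 [0.6044 0.0485 0.0445] x -2.23 y 0.18 z 0.15 [ 0.0019 -0.0009  0.2564]
```

>>> step_arm(targets=[{"x": -0.2,"y": 0.08,"z": 0,"rx": 0,"ry": 0,"rz": 0.02,"fingers": 0},{"x": -0.4,"y": 0.1,"z": 0,"rx": 0,"ry": 0,"rz": 0.04,"fingers": 0},{"x": -0.6,"y": 0.14,"z": 0,"rx": 0,"ry": 0,"rz": 0.06,"fingers": 0},{"x": -0.8,"y": 0.16,"z": 0,"rx": 0,"ry": 0,"rz": 0.08,"fingers": 0},{"x": -1.0,"y": 0.18,"z": 0,"rx": 0,"ry": 0,"rz": 0.11,"fingers": 0}])

```text
time: 17.65
ee_pos: [0.6001, 0.0659, 0.046]
ee_rot: [-2.103, -2.327, -0.008]
ft_force: [-2.3, 9.1, 2.7]
width: 0.006
```

>>> step_arm(targets=[{"x": -0.2,"y": 0.01,"z": 0,"rx": 0,"ry": 0,"rz": 0.03,"fingers": 0},{"x": -0.4,"y": 0.02,"z": 0,"rx": 0,"ry": 0,"rz": 0.05,"fingers": 0},{"x": -0.4,"y": 0.02,"z": 0,"rx": 0,"ry": 0,"rz": 0.05,"fingers": 0}])

```text
time: 17.9
ee_pos: [0.601, 0.0638, 0.046]
ee_rot: [-2.158, -2.274, -0.012]
ft_force: [-0.9, 10.4, 2.0]
width: 0.002
```

```bash
python3 lat.py 0 .0145 .0445 -0.04 2
```

```text
t 17.9 tcp [0.601  0.0638 0.046 ] board [-81.4758 176.8922] yaw 1.6233306699133174 F [-0.8615 10.4205  2.0106] Fboard [-0.3187 10.4512  2.0106] j [ 0.0314  0.765  -0.2782  1.7247  0.2881  0.6898 -0.3435] w 0.00226280272703853
q 0.00 [0.6029 0.0565 0.0445] x -0.74 y 0.15 z 0.15 [ 0.0011 -0.0098  0.0005]
q -0.04 [0.6036 0.0533 0.0445] x -1.06 y 0.20 z 0.14 [ 0.0009 -0.0098  0.0405]
```

>>> step_arm(targets=[{"x": -0.2,"y": 0.02,"z": 0,"rx": 0,"ry": 0,"rz": 0,"fingers": 0},{"x": -0.4,"y": 0.04,"z": 0,"rx": 0,"ry": 0,"rz": 0,"fingers": 0},{"x": -0.6,"y": 0.06,"z": 0,"rx": 0,"ry": 0,"rz": 0,"fingers": 0},{"x": -0.6,"y": 0.06,"z": 0,"rx": 0,"ry": 0,"rz": 0,"fingers": 0}])

```text
time: 18.23
ee_pos: [0.6018, 0.0599, 0.0461]
ee_rot: [-2.154, -2.275, -0.015]
ft_force: [-1.8, 13.0, 1.9]
width: 0.003
```

>>> step_arm(targets=[{"x": -0.2,"y": 0.02,"z": 0,"rx": 0,"ry": 0,"rz": 0.01,"fingers": 0},{"x": -0.4,"y": 0.04,"z": 0,"rx": 0,"ry": 0,"rz": 0.02,"fingers": 0},{"x": -0.4,"y": 0.04,"z": 0,"rx": 0,"ry": 0,"rz": 0.02,"fingers": 0}])

```text
time: 18.48
ee_pos: [0.6025, 0.0568, 0.0461]
ee_rot: [-2.176, -2.253, -0.016]
ft_force: [-1.5, 13.6, 1.5]
width: 0.005
```

```bash
python3 lat.py 0 .0145 .0445 -0.04 2
```

```text
t 18.4833 tcp [0.6025 0.0568 0.0461] board [-80.3926 169.8219] yaw 1.605507288050183 F [-1.4582 13.5986  1.5124] Fboard [-0.7494 13.6561  1.5124] j [ 0.0448  0.7656 -0.2777  1.7229  0.282   0.6893 -0.3427] w 0.004674301314941752
q 0.00 [0.6029 0.0565 0.0445] x -0.03 y 0.04 z 0.16 [ 0.0015 -0.0135 -0.0173]
q -0.04 [0.6036 0.0533 0.0445] x -0.35 y 0.10 z 0.16 [ 0.0012 -0.0135  0.0227]
```

>>> step_arm(targets=[{"x": -0.2,"y": 0.02,"z": 0,"rx": 0,"ry": 0,"rz": 0.01,"fingers": 0},{"x": -0.4,"y": 0.04,"z": 0,"rx": 0,"ry": 0,"rz": 0.02,"fingers": 0},{"x": -0.4,"y": 0.04,"z": 0,"rx": 0,"ry": 0,"rz": 0.02,"fingers": 0}])

```text
time: 18.73
ee_pos: [0.6031, 0.0535, 0.0461]
ee_rot: [-2.198, -2.231, -0.017]
ft_force: [-0.8, 14.0, 1.5]
width: 0.004
```

>>> step_arm(targets=[{"x": -0.2,"y": 0.02,"z": 0,"rx": 0,"ry": 0,"rz": 0.01,"fingers": 0},{"x": -0.3,"y": 0.03,"z": 0,"rx": 0,"ry": 0,"rz": 0.01,"fingers": 0},{"x": -0.3,"y": 0.03,"z": 0,"rx": 0,"ry": 0,"rz": 0.01,"fingers": 0}])

```text
time: 18.98
ee_pos: [0.6032, 0.0534, 0.0462]
ee_rot: [-2.205, -2.221, -0.021]
ft_force: [-1.7, 17.7, 1.6]
width: 0.006
```

The motion has stopped at q≈-0.04 and the force is rising, so this is the end stop. One more small push to confirm, then back off and up.

>>> step_arm(targets=[{"x": -0.2,"y": 0,"z": 0,"rx": 0,"ry": 0,"rz": 0,"fingers": 0},{"x": -0.2,"y": 0,"z": 0,"rx": 0,"ry": 0,"rz": 0,"fingers": 0}])

```text
time: 19.15
ee_pos: [0.6032, 0.0534, 0.0462]
ee_rot: [-2.203, -2.221, -0.024]
ft_force: [-2.0, 20.9, 0.6]
width: 0.004
```

>>> step_arm(targets=[{"x": 0.5,"y": 0,"z": 0,"rx": 0,"ry": 0,"rz": 0,"fingers": 0},{"x": 1.2,"y": 0,"z": 0,"rx": 0,"ry": 0,"rz": 0,"fingers": 0},{"x": 2.2,"y": 0,"z": 0,"rx": 0,"ry": 0,"rz": 0,"fingers": 0},{"x": 3.5,"y": 0,"z": 0,"rx": 0,"ry": 0,"rz": 0,"fingers": 0},{"x": 4,"y": 0,"z": -1,"rx": 0,"ry": 0,"rz": 0,"fingers": 0},{"x": 4,"y": 0,"z": -4,"rx": 0,"ry": 0,"rz": 0,"fingers": 0},{"x": 4,"y": 0,"z": -8,"rx": 0,"ry": 0,"rz": 0,"fingers": 0},{"x": 4,"y": 3,"z": -11,"rx": 0,"ry": 0,"rz": 0,"fingers": 0},{"x": 4,"y": 6,"z": -14,"rx": 0,"ry": 0,"rz": 0,"fingers": 0},{"x": 4,"y": 9,"z": -16,"rx": 0,"ry": 0,"rz": 0,"fingers": 0},{"x": 4,"y": 9,"z": -16,"rx": 0,"ry": 0,"rz": 0,"fingers": 0}])

```text
time: 20.07
ee_pos: [0.7017, 0.0761, 0.2121]
ee_rot: [2.22, 2.208, 0.02]
ft_force: [0.1, -0.3, -0.2]
width: 0.006
```

```bash
python3 -c "
from g import *
st()
P=[]
for n in ('side','top'):
  p=optics.camera(n);P.append(p);r=optics.mark_of('latch_post',p);print([(a['xy'],round(a['confidence'],2)) for a in r[:2]],[(q,proj(p,b2w(-.16+.08*np.cos(q),.155+.08*np.sin(q),.069))) for q in (.1,0,-.04)])
  cv2.imwrite('pics/e_%s.png'%n,cv2.resize(cv2.cvtColor(p['frame'],4)[140:250,240:395],None,fx=5,fy=5,interpolation=2))
"
```

```text
t 20.0667 tcp [0.7017 0.0761 0.2121] board [ 19.6818 183.9078] yaw 1.5655333695135245 F [ 0.1017 -0.2696 -0.2081] Fboard [ 0.0876 -0.2745 -0.2081] j [ 0.0089  0.7207 -0.2963  1.2553  0.2126  1.1789 -0.3009] w 0.006370880821210558
[([307.3, 196.1], 0.57)] [(0.1, array([311.2249, 198.9558])), (0, array([311.5006, 197.2026])), (-0.04, array([311.6909, 196.5132]))]
[] [(0.1, array([310.4729, 194.9324])), (0, array([313.2477, 194.7091])), (-0.04, array([314.3616, 194.696 ]))]
```

View pics/e_side.png

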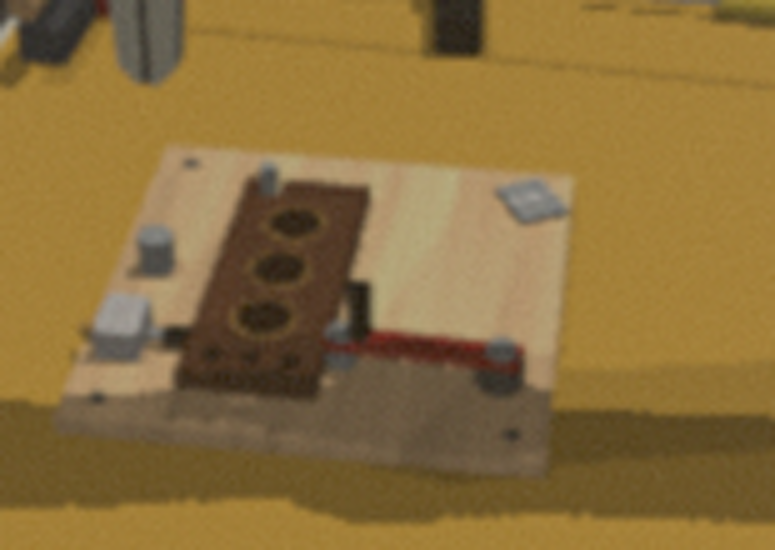

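View pics/e_top.png

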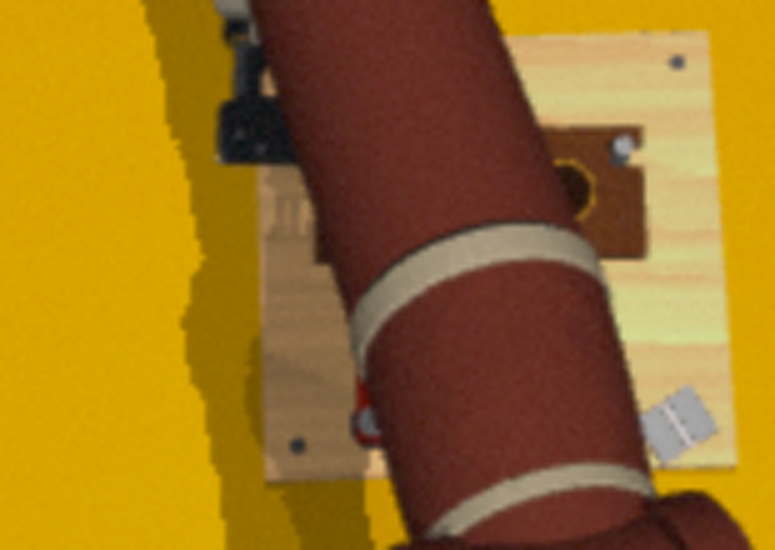

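The side view shows the post top at frame (311.6, 197). That fits q between 0 and -0.04. The nose is on the panel's edge, the tip touches the opposite edge, and the arm is clear. Handing in.

```bash
python3 -c "
from workcell import finish_job
print(finish_job())"
```

```text
the job is handed in; nothing more can be done
None
```

I turned the panel home on its peg, pressed it against the stop, swung the latch fully in, and handed the job in at about 20 s. No verdict came back.

- **Press:** the panel was held against the rubber tip at about 9 N for roughly 2 s, with the latch still open. The force was read at the wrist. I had no direct reading at the stop, so staying under 20 N there is inferred.
- **Latch:** I pushed the post until it stopped moving at q ≈ -0.04. The push rose to about 21 N with no further movement, which marks the end stop. After I backed off, the post showed at pixel (311.6, 197) in the side view. That is where it should be for q between 0 and -0.04.
- **Last picture:** the nose sits on the panel's near edge, the tip touches the far edge, and the panel looks flat and on its peg. The hinge and lock have not moved. The arm was clear and the wrist force was about 0.3 N.

**Checks that failed or disagreed:**
- **Post position:** the network put the post about 4 px off in the final side view, probably confusing it with the nose.
- **Top view:** the arm hid the latch there at the end, so the final latch angle rests on the side view and the contact force.
- **First panel fit:** the side and joint fits of the panel failed at the start. I used the top-view fit, which agreed with the peg.
- **Clamping force:** I could not measure the force the latch keeps on the panel.

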